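Refit the key wheel in the key box

TASK

Put the white key wheel back on its turntable in the walnut key box: set it over the spindle, turn it gently until all five studs slip into its holes and it sits fully home, let go of it, then close the smoked lid. Do not force the wheel down, and leave the mug, bell, tag and loose key where they are.

Things in the scene. Friction and masses are not known exactly. Their poses are not given: they have to be found in the camera images.
- key_box: Walnut key box screwed to the counter, 200 x 200 mm outside, 70 mm high, walls 10 mm, open on top. Origin: centre of its underside, z up, +y towards the lid's hinge side. In the middle of its floor is a round turntable that turns about the vertical with a stiff drag of 0.4 N m, so that a wheel rubbing lightly on its studs does not take it along.
- seat (a point): Centre of the turntable's dark felt-faced flange (124 mm across), on its top face at the foot of the spindle, 20 mm above the counter; axes are the box's, whatever the turntable's angle. Fully home, the wheel's origin is here, its rim lip flat on the flange. The wheel must never press on turntable or box with more than 45 N: the bearing is delicate.
- spindle_tip (a point): Tip of the turntable's upright steel spindle: 12 mm diameter, round-ended, 30 mm high above the flange. Round it stand five steel studs, 8 mm diameter, ends chamfered 1 mm, 11 mm high above the flange, 72 degrees apart on a circle of 38 mm radius. The turntable was left at any angle, which is not reported: see the studs or find them by feel.
- key_wheel: White key wheel, about 0.35 kg, 140 mm diameter, lying flat, knob up. Origin: centre of its underside, z up; plate top at z 14 mm. Five through holes, 10 mm wide, on a circle of 38 mm radius, the first on its +x axis, the rest every 72 degrees; any hole takes any stud. Spindle bore 14 mm wide, 34 mm deep. Lying on the stud tips, not home, it sits 9.5 mm too high.
- knob (a point): Top centre of the wheel's brass knob, an octagon 30 mm across flats (one flat faces the wheel's +x, then one every 45 degrees), from 14 to 46 mm above the wheel's underside. Keys 25 mm tall stand on the wheel at 62 mm radius. The underside has a rim lip, 52 to 70 mm radius, 1.5 mm deep; the plate inside it is that much higher.
- lid (a joint): Opening angle of the smoked acrylic lid, rad: 0 shut flat on the box, 1.7 to 1.95 at the start (standing, leaning outward past upright), at most 2.0. A flat sheet 200 x 208 x 5 mm. Its friction hinge is stiff: it stays where it is left and must be pushed all the way shut, with about 3 N at the free edge. It cannot shut over a wheel that is not home.
- lid_hinge (a point): Middle of the lid's hinge line, which runs along the box's x at the top of its +y wall, 70 mm above the box's underside. Shut, the lid's outer face is 5.5 mm above this.
- lid_edge (a point): Middle of the lid's free edge, on the outer face, 208 mm from the hinge line; when shut it overhangs the box's -y wall by 8 mm.
- mug: Cream enamel mug, 80 mm diameter, 92 mm high, a bystander. Origin: centre of its underside.
- bell: Small brass bell, 60 mm diameter, 66 mm high, a bystander. Origin: centre of its underside.
- tag: Mint green plastic tag, 60 x 28 x 5 mm, lying flat, a bystander. Origin: centre of its underside.
- wafer_key: Steel wafer key, 65 mm long, 4 mm thick, lying flat, a bystander. Origin: on its underside.

How it is judged:
By the outcome, as a careful person would: the job done as asked, in the order asked, and still so for the second after the job is handed in, with the robot touching nothing.
It also fails if it takes over 67 s, if anything falls off the work surface, if the arm or the gripper's body presses on something with over 40 N, if the wrist force passes 120 N, or if a joint passes its speed limit or range.

ROBOT

A 6-joint arm with a two-finger parallel gripper is mounted at the origin on the work surface. World frame = base frame: x ahead of the robot, y to its left, z up, the work surface at z = 0. Lengths are in m, angles in rad, forces in N, time in s.
With the tool pointing down it reaches from about 0.425 to 0.95 m from the base axis. Payload 3.5 kg.
Tool frame: the origin (TCP) lies at the very end of the fingers, on their centre line; the grasp point (between the pads) lies 19 mm behind it; z points along the fingers, y is the direction in which the jaws open and shut (so a half turn about z gives the same grasp; the last joint's range is limited). The gripper opens to 85 mm and grips with 20 to 120 N. Pads are 22 mm wide; open, the fingers measure 114 mm over their backs; the gripper's body (76 mm by 85 mm) begins 54 mm behind the grasp point. The pads swing forward as they close: fully open they stand 13 mm farther back than shut.
Start: joints at [1.165, 0.286, 1.577, -0, 1.279, -0.15], TCP at [0.171, 0.653, 0.196] pointing down, gripper open.
Joint ranges: [-2.77, 2.77], [-0.9, 2.22], [0.21, 2.48], [-1.53, 4.67], [0.24, 2.81], [-2.84, 2.84]. Speed limits (rad/s): [2.79, 2.79, 3.14, 3.14, 3.14, 3.14].

INTERFACE

Orientations are given as a unit quaternion [x, y, z, w].
In Python, from plant import ctrl, eyes, ticket gives the robot as it stands.
- The arm moves only by the tool send_rows, never from a script. Its arguments are lists of equal length, an entry for each row: "translation": the shift along the tool's x, y, z in units of 30 mm (1.0 is 30 mm), a list of three; "rotation": the turn, a rotation vector about the tool's x, y, z in units of 5 degrees (1.0 is 5 degrees), a list of three; "grip": the finger opening in mm, from 0 to 85.4. A call has 1 to 5 rows; each row shifts and turns the commanded pose from where the row before left it, along the tool's axes as they then stand; what a row does not reach is not made up. A row lasts 1/8 s, in which the tool goes at most 62.5 mm and 10.7 degrees, less where a joint would pass 70% of its speed; a pose out of reach is approached as far as the arm can. A call is refused whole if a number of a shift passes 1 or a number of a turn 1, either way. A call with a gripper value outside its range is refused whole. The fingers move at their own pace and stop on an object; "squeeze" is the grip in N (left out, the last holds). Time passes only in rows, so rows that do not move let the fingers close. It gives the time, the measured TCP pose, the force and the opening at its end, in the units of the state.
- ctrl.get_state(): the state, without advancing time (a new reading comes with each control period).
- eyes.read_camera(name): name is "side" or "top"; returns a dict with "image" (480x640x3 uint8, blue, green, red), "mtx" (3x3 intrinsics, pixels), "xyz" and "orientation" of the camera in the world. Camera axes: x right, y down, z forward; pixel columns grow to the right and rows downward; lengths in m; the calibration is good to about 2 mm. A picture is of the moment at which its call begins. There is no depth.
- ticket.sign_off(): hands the job in, once; it reports no verdict.
The state is a dict: "time": time; "qpos": joint angles; "dq": joint speeds; "joint_efforts": joint torques, N m; "eef_pos": TCP position; "tcp_rot": TCP orientation; "contact_force": force on the tool from outside, world axes, zero at the start; "wrist_torque": the same for the moment, N m; "opening": opening from 0.0 (shut) to 1.0 (fully open).
Only numpy, scipy, OpenCV 4.12 (cv2) and the standard library are available. Lean on these libraries where they do the work, as an engineer would, in place of code of your own. Each camera call takes 0.05 s, during which the arm holds its last target. There are 200 camera calls.

## Working session

There is one attempt and no reset: what is moved stays moved. The work goes in short steps, Python scripts to look and compute and a tool call to move; the robot and the scene stay as the last step left them, time stands still between calls to the robot, and variables do not carry over. Pictures are saved under pics/ and viewed, about 8 in all and at most 12, crops included, and the job is handed in when it is done.

Besides the shell and the picture viewer there is one more tool, called after ">>>" as name(argument=value, ...) on one line, values as JSON. send_rows: Moves the arm, as the interface text tells. Its arguments: {"type":"object","properties":{"translation":{"type":"array"},"rotation":{"type":"array"},"grip":{"type":"array"},"squeeze":{"type":"number"}},"required":["translation","rotation","grip"]}

```bash
ls; mkdir -p pics
cat > h.py <<'E'
import numpy as np, cv2
from scipy.spatial.transform import Rotation as R
from plant import ctrl, eyes, ticket
def cam(n,f=None):
    c=eyes.read_camera(n)
    if f: cv2.imwrite('pics/'+f,c['image'])
    return c
def ray(c,u,v):
    d=np.linalg.inv(c['mtx'])@[u,v,1]; return R.from_quat(c['orientation']).as_matrix()@d
def onz(c,u,v,z):
    d=ray(c,u,v); o=np.array(c['xyz']); return o+d*(z-o[2])/d[2]
def proj(c,p):
    q=R.from_quat(c['orientation']).as_matrix().T@(np.array(p)-c['xyz']); q=c['mtx']@q; return q[:2]/q[2]
def crop(c,u0,v0,u1,v1,s,f):
    cv2.imwrite('pics/'+f,cv2.resize(c['image'][v0:v1,u0:u1],None,fx=s,fy=s,interpolation=cv2.INTER_CUBIC))
E
python3 - <<'E'
from h import *
a=cam('top','t0.png');b=cam('side','s0.png')
for c in(a,b):print(c['mtx'],c['xyz'],R.from_quat(c['orientation']).as_matrix().round(3))
print(ctrl.get_state())
E
```

```text
pics
[[494.73174297   0.         318.56773845]
 [  0.         494.73174297 244.35479668]
 [  0.           0.           1.        ]] [0.43542116 0.03907856 0.98851163] [[ 0.019 -0.986  0.165]
 [-1.    -0.017  0.014]
 [-0.011 -0.165 -0.986]]
[[445.07132098   0.         320.2054073 ]
 [  0.         445.07132098 238.00235891]
 [  0.           0.           1.        ]] [ 0.34034958 -0.53940352  0.70887266] [[ 0.928 -0.262  0.265]
 [-0.372 -0.671  0.641]
 [ 0.01  -0.694 -0.72 ]]
{'time': 0.1, 'qpos': array([ 1.16500396e+00,  2.87142675e-01,  1.57804373e+00,  2.42157832e-05,
        1.27857886e+00, -1.50028344e-01]), 'dq': array([-0.00099269, -0.00180964, -0.00388599,  0.001431  , -0.00061241,
        0.00023076]), 'joint_efforts': array([ 1.14457300e-03, -4.07297444e+01, -2.93698722e+01, -9.42442421e-05,
        3.32512565e-03, -2.35017829e-06]), 'eef_pos': array([0.1704809 , 0.65242495, 0.19463472]), 'tcp_rot': array([ 1.27537133e-01,  9.91833201e-01, -1.04144507e-03, -3.09170532e-04]), 'contact_force': array([-0.66521123,  0.54674413, -0.64781453]), 'wrist_torque': array([-0.00150235, -0.01991088,  0.00356438]), 'opening': 0.9990706083824007}
```

View pics/t0.png

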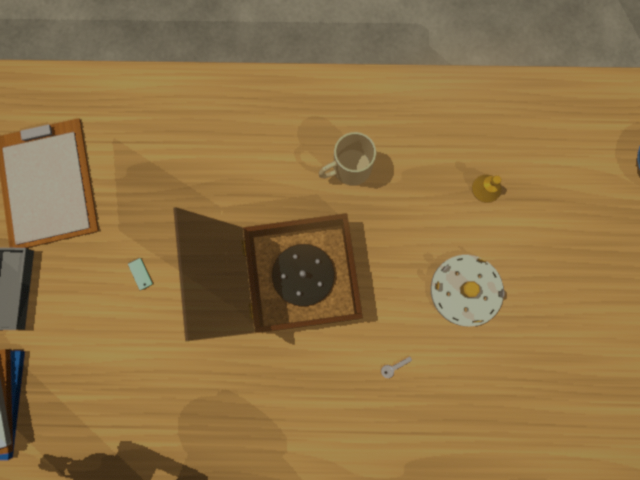

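View pics/s0.png

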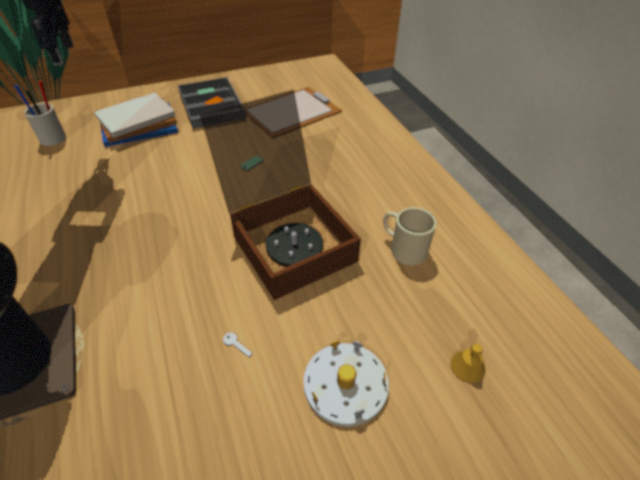

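Run:
```python
from h import *
i=cv2.imread('pics/t0.png')
A=cv2.resize(i[225:325,255:355],None,fx=4,fy=4,interpolation=cv2.INTER_CUBIC)
B=cv2.resize(i[240:340,418:518],None,fx=4,fy=4,interpolation=cv2.INTER_CUBIC)
A=cv2.convertScaleAbs(A,alpha=1.5)
cv2.imwrite('pics/c1.png',np.hstack([A,B]))
```

```text
(no output)
```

View pics/c1.png

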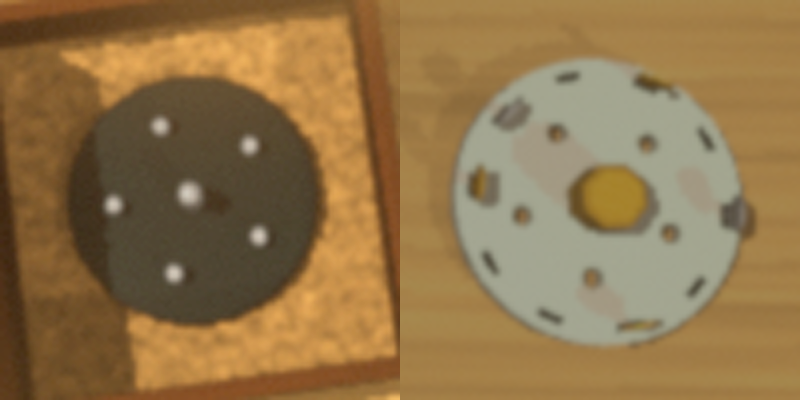

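Run:
```python
from h import *
c=cam('top')
f=lambda p,u0,v0:((p[0]+.5)/4-.5+u0,(p[1]+.5)/4-.5+v0)
S=np.array([onz(c,*f(p,255,225),.031)[:2] for p in[(160,126),(249,146),(258,236),(174,273),(113,205)]])
H=np.array([onz(c,*f(p,418,240),.014)[:2] for p in[(157,132),(248,143),(270,233),(192,277),(122,215)]])
for n,P in(('stud',S),('hole',H)):
    m=P.mean(0);d=P-m;print(n,m.round(4),np.hypot(*d.T).round(4),np.degrees(np.arctan2(d[:,1],d[:,0])).round(1)%72)
print('tip',onz(c,*f((190,194),255,225),.05),'knob',onz(c,*f((215,197),418,240),.046))
# box corners outer top
for p in[(347,215),(361,319),(257,332),(246,227)]:print(onz(c,*p,.07)[:2])
```

```text
stud [0.5369 0.0832] [0.038  0.0377 0.0378 0.0377 0.038 ] [24.7 24.5 24.9 25.  24.9]
hole [ 0.5135 -0.2399] [0.0381 0.0381 0.038  0.0379 0.0381] [29.9 30.  29.8 30.  30.3]
tip [0.5363085  0.08268615 0.05      ] knob [ 0.51234694 -0.23893989  0.046     ]
[ 0.64652435 -0.0008651 ]
[ 0.45155986 -0.02831374]
[0.42451215 0.16178443]
[0.62013365 0.190365  ]
```

```bash
cat >> h.py <<'E'
def need(p=None,yaw=None):
    """tool-frame shift (units of 30mm) and turn (units 5deg) to world TCP p, tool-y heading yaw deg (mod 180), tool down"""
    s=ctrl.get_state();M=R.from_quat(s['tcp_rot']).as_matrix()
    print('t',s['time'],'pos',s['eef_pos'].round(4),'F',np.round(s['contact_force'],1),'open',round(s['opening']*85.4,1),'q6',s['qpos'][5].round(2))
    print('tool-y heading',np.degrees(np.arctan2(M[1,1],M[0,1])).round(2))
    if p is not None: print('shift(units)',(M.T@(np.array(p)-s['eef_pos'])/.03).round(3))
    if yaw is not None:
        best=min((np.linalg.norm(v),tuple(v)) for v in [(R.from_matrix(M).inv()*R.from_matrix(np.c_[np.cross(y,[0,0,-1]),y,[0,0,-1]])).as_rotvec() for y in [k*np.array([np.cos(np.radians(yaw)),np.sin(np.radians(yaw)),0]) for k in(1,-1)]])
        print('turn(5deg)',(np.degrees(best[1])/5).round(3))
E
python3 - <<'E'
from h import *
i=cv2.imread('pics/t0.png')
cv2.imwrite('pics/k.png',cv2.resize(i[274:306,452:490],None,fx=16,fy=16,interpolation=cv2.INTER_CUBIC))
c=cam('top')
for y in(3,12,21,30,39):
    # predicted octagon corner px in crop
    print(y,[tuple(((proj(c,[.5125+.01624*np.cos(a),-.239+.01624*np.sin(a),.046])-[452,274]+.5)*16).astype(int)) for a in np.radians(y+22.5+45*np.arange(8))])
need([.45,.2,.35])
E
```

```text
3 [(np.int64(255), np.int64(120)), (np.int64(187), np.int64(196)), (np.int64(196), np.int64(301)), (np.int64(276), np.int64(373)), (np.int64(381), np.int64(369)), (np.int64(449), np.int64(292)), (np.int64(440), np.int64(187)), (np.int64(360), np.int64(116))]
12 [(np.int64(237), np.int64(130)), (np.int64(182), np.int64(217)), (np.int64(207), np.int64(320)), (np.int64(297), np.int64(379)), (np.int64(400), np.int64(359)), (np.int64(454), np.int64(272)), (np.int64(429), np.int64(169)), (np.int64(339), np.int64(110))]
21 [(np.int64(220), np.int64(143)), (np.int64(180), np.int64(238)), (np.int64(221), np.int64(337)), (np.int64(319), np.int64(382)), (np.int64(416), np.int64(346)), (np.int64(456), np.int64(250)), (np.int64(415), np.int64(152)), (np.int64(317), np.int64(108))]
30 [(np.int64(206), np.int64(159)), (np.int64(182), np.int64(260)), (np.int64(238), np.int64(352)), (np.int64(340), np.int64(381)), (np.int64(430), np.int64(330)), (np.int64(454), np.int64(229)), (np.int64(398), np.int64(137)), (np.int64(296), np.int64(108))]
39 [(np.int64(195), np.int64(177)), (np.int64(187), np.int64(281)), (np.int64(256), np.int64(364)), (np.int64(361), np.int64(377)), (np.int64(441), np.int64(312)), (np.int64(449), np.int64(208)), (np.int64(380), np.int64(125)), (np.int64(275), np.int64(112))]
t 0.2 pos [0.1706 0.6526 0.195 ] F [-0.4 -0.1  0.1] open 85.6 q6 -0.15
tool-y heading 75.34
shift(units) [-12.828 -12.247  -5.15 ]
```

View pics/k.png

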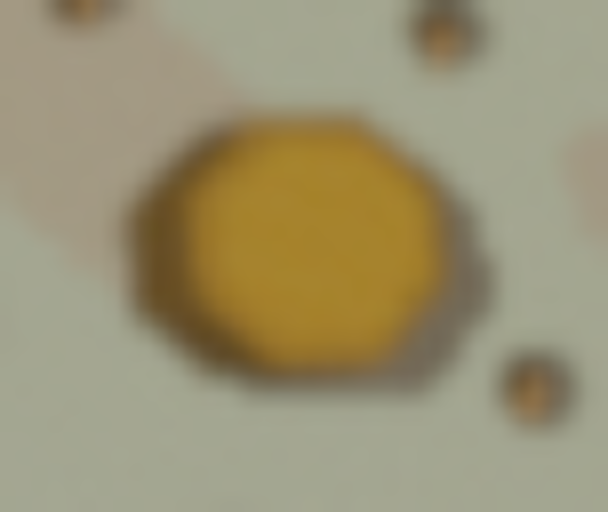

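>>> send_rows(translation=[[0,0,-1],[0,0,-1],[0,0,-1],[0,0,-1],[0,0,-1]], rotation=[[0,0,-0.9],[0,0,-0.9],[0,0,-0.9],[0,0,-0.83],[0,0,0]], grip=[50,50,50,50,50])

```text
time: 0.82
eef_pos: [0.1706, 0.6528, 0.3465]
tcp_rot: [-0.026, 1.0, -0.0, -0.0]
contact_force: [0.2, -0.3, -0.2]
opening: 0.584
```

```bash
python3 -c "
from h import *
need([.45,.2,.35],93)
need([.5135,-.2395,.1])"
```

```text
t 0.825 pos [0.1706 0.6528 0.3465] F [ 0.2 -0.3 -0.2] open 49.8 q6 -0.46
tool-y heading 93.02
shift(units) [ -8.503 -15.565  -0.11 ]
turn(5deg) [-0.006 -0.003  0.004]
t 0.825 pos [0.1706 0.6528 0.3465] F [ 0.2 -0.3 -0.2] open 49.8 q6 -0.46
tool-y heading 93.02
shift(units) [ -9.847 -30.302   8.23 ]
```

>>> send_rows(translation=[[-0.6,-1,0],[-0.6,-1,0],[-0.6,-1,0],[-0.6,-1,0],[-0.6,-1,0]], rotation=[[0,0,0],[0,0,0],[0,0,0],[0,0,0],[0,0,0]], grip=[50,50,50,50,50])

```text
time: 1.45
eef_pos: [0.2689, 0.5068, 0.3456]
tcp_rot: [-0.026, 1.0, -0.0, -0.0]
contact_force: [1.0, 0.4, 0.3]
opening: 0.586
```

>>> send_rows(translation=[[-0.6,-1,0],[-0.6,-1,0],[-0.6,-1,0],[-0.6,-1,0],[-0.6,-1,0]], rotation=[[0,0,0],[0,0,0],[0,0,0],[0,0,0],[0,0,0]], grip=[50,50,50,50,50])

```text
time: 2.08
eef_pos: [0.3666, 0.3618, 0.3457]
tcp_rot: [-0.026, 1.0, -0.0, -0.0]
contact_force: [0.2, 0.5, -0.3]
opening: 0.583
```

>>> send_rows(translation=[[-0.6,-1,0],[-0.6,-1,0],[-0.6,-1,0],[-0.6,-1,0],[-0.4,-1,0]], rotation=[[0,0,0],[0,0,0],[0,0,0],[0,0,0],[0,0,0]], grip=[50,50,50,50,50])

```text
time: 2.7
eef_pos: [0.4584, 0.2163, 0.3456]
tcp_rot: [-0.026, 1.0, -0.0, -0.0]
contact_force: [-0.6, 0.1, -0.6]
opening: 0.587
```

>>> send_rows(translation=[[-0.1,-1,0],[-0.1,-1,0],[-0.1,-1,0],[-0.1,-1,0],[-0.1,-1,0]], rotation=[[0,0,0],[0,0,0],[0,0,0],[0,0,0],[0,0,0]], grip=[50,50,50,50,50])

```text
time: 3.32
eef_pos: [0.4806, 0.0675, 0.3458]
tcp_rot: [-0.026, 1.0, 0.0, -0.0]
contact_force: [0.9, -0.5, -0.3]
opening: 0.585
```

>>> send_rows(translation=[[-0.1,-1,0.5],[-0.1,-1,0.5],[-0.1,-1,0.5],[-0.1,-1,0.5],[-0.1,-1,0.5]], rotation=[[0,0,0],[0,0,0],[0,0,0],[0,0,0],[0,0,0]], grip=[50,50,50,50,50])

```text
time: 3.95
eef_pos: [0.5034, -0.0815, 0.2703]
tcp_rot: [-0.026, 1.0, 0.0, -0.0]
contact_force: [-0.2, 0.2, -0.7]
opening: 0.583
```

>>> send_rows(translation=[[0,-1,1],[0,-1,1],[0,-1,1],[0,-1,1],[0,-1,1]], rotation=[[0,0,0],[0,0,0],[0,0,0],[0,0,0],[0,0,0]], grip=[50,50,50,50,50])

```text
time: 4.58
eef_pos: [0.5112, -0.2313, 0.1198]
tcp_rot: [-0.026, 1.0, 0.0, 0.0]
contact_force: [-0.3, 0.1, 0.3]
opening: 0.586
```

```bash
python3 -c "
from h import *
need([.5130,-.2395,.020],93)"
```

```text
t 4.575 pos [ 0.5112 -0.2313  0.1198] F [-0.3  0.1  0.3] open 50.0 q6 -2.23
tool-y heading 92.99
shift(units) [-0.046 -0.277  3.328]
turn(5deg) [ 0.001  0.    -0.002]
```

>>> send_rows(translation=[[-0.05,-0.28,0.9],[0,0,0.9],[0,0,0.8],[0,0,0.5],[0,0,0.22]], rotation=[[0,0,0],[0,0,0],[0,0,0],[0,0,0],[0,0,0]], grip=[50,50,50,50,50])

```text
time: 5.2
eef_pos: [0.5129, -0.2384, 0.0205]
tcp_rot: [-0.026, 1.0, 0.0, -0.001]
contact_force: [0.5, 0.1, -0.5]
opening: 0.585
```

>>> send_rows(translation=[[0,0,0],[0,0,0],[0,0,0],[0,0,0],[0,0,0]], rotation=[[0,0,0],[0,0,0],[0,0,0],[0,0,0],[0,0,0]], grip=[38,34,30,26,26], squeeze=45)

```text
time: 5.82
eef_pos: [0.5134, -0.2388, 0.0216]
tcp_rot: [-0.026, 1.0, -0.0, 0.0]
contact_force: [0.8, 0.4, -0.1]
opening: 0.305
```

```bash
python3 -c "
from h import *
need([.5130,-.2395,.020],93)
c=cam('top')
crop(c,420,230,530,340,5,'g1.png')"
```

```text
t 5.825 pos [ 0.5134 -0.2388  0.0216] F [ 0.8  0.4 -0.1] open 26.0 q6 -2.24
tool-y heading 93.0
shift(units) [ 0.014 -0.024  0.052]
turn(5deg) [-0.003  0.004 -0.001]
```

View pics/g1.png

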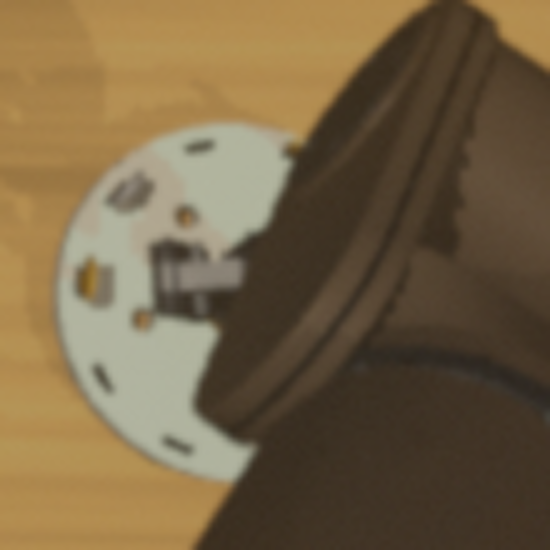

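>>> send_rows(translation=[[0,0,0],[0,0,0],[0,0,-0.3],[0,0,-0.5],[0,0,-0.5]], rotation=[[0,0,0],[0,0,0],[0,0,0],[0,0,0],[0,0,0]], grip=[15,15,15,15,15], squeeze=60)

```text
time: 6.5
eef_pos: [0.5137, -0.239, 0.062]
tcp_rot: [-0.026, 1.0, -0.0, 0.001]
contact_force: [-0.2, -0.1, 0.5]
opening: 0.177
```

>>> send_rows(translation=[[0,0,0]], rotation=[[0,0,0]], grip=[15])

```text
time: 6.62
eef_pos: [0.5148, -0.2397, 0.063]
tcp_rot: [-0.026, 1.0, -0.001, 0.002]
contact_force: [0.3, 0.1, -0.3]
opening: 0.174
```

```bash
python3 -c "
from h import *
need()
c=cam('side')
crop(c,250,240,450,440,3,'g2.png')"
```

```text
t 6.625 pos [ 0.5148 -0.2397  0.063 ] F [ 0.3  0.1 -0.3] open 14.9 q6 -2.24
tool-y heading 93.0
```

View pics/g2.png

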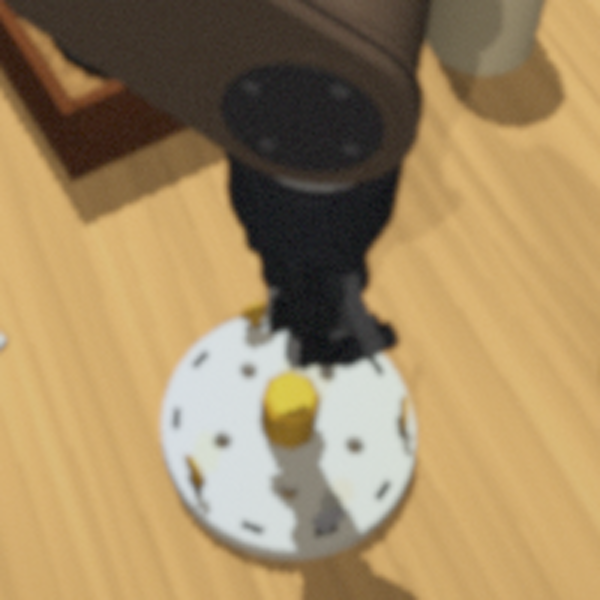

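```bash
python3 -c "
from h import *
s=cam('side');t=cam('top')
print(onz(s,347,371,.046)); f=lambda x,y:(250+x/3,240+y/3)
print('knob now',onz(s,*f(291,390),.046))
st=ctrl.get_state();print(st['eef_pos'],proj(s,st['eef_pos']),proj(t,st['eef_pos']),proj(t,[.5135,-.2395,.046]),'crop',(proj(s,st['eef_pos'])-[250,240])*3)
print(R.from_quat(st['tcp_rot']).as_matrix().round(3),st['qpos'])
for n,c in(('side',s),('top',t)):print(n,c['xyz'])
crop(t,400,220,520,330,5,'g3.png')
"
```

```text
[ 0.51374145 -0.24041351  0.046     ]
knob now [ 0.51445504 -0.23883004  0.046     ]
[ 0.51306551 -0.23853547  0.06021686] [346.60131141 365.83613001] [473.37870799 287.90454765] [471.651821   288.27182374] crop [289.80393423 377.50839003]
[[-0.999 -0.052 -0.   ]
 [-0.052  0.999  0.   ]
 [ 0.     0.    -1.   ]] [-6.14480283e-01  2.00470181e-01  1.94719946e+00 -5.22328698e-06
  9.94263418e-01 -2.23750283e+00]
side [ 0.34034958 -0.53940352  0.70887266]
top [0.43542116 0.03907856 0.98851163]
```

View pics/g3.png

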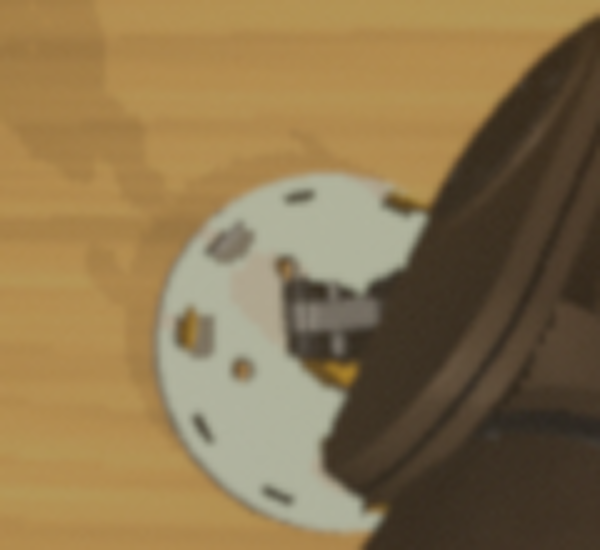

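```bash
python3 -c "
from h import *
s=cam('side');t=cam('top')
st=ctrl.get_state();p=st['eef_pos'];M=R.from_quat(st['tcp_rot']).as_matrix()
def mk(c,u0,v0,w,h,k):
    i=cv2.convertScaleAbs(cv2.resize(c['image'][v0:v0+h,u0:u0+w],None,fx=k,fy=k,interpolation=cv2.INTER_CUBIC),alpha=1.6,beta=10)
    for q,col in((p,(0,0,255)),(p+M@[0,.0215,0],(0,255,0)),(p+M@[0,-.0215,0],(255,0,0)),(p+M@[0,0,-.05],(255,0,255))):
        x=((proj(c,q)-[u0,v0]+.5)*k).astype(int);cv2.drawMarker(i,tuple(map(int,x)),col,cv2.MARKER_CROSS,14,1)
    return i
cv2.imwrite('pics/m.png',np.hstack([mk(s,305,300,75,100,6),mk(t,440,255,58,100,6)]))
"
```

```text
(no output)
```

View pics/m.png

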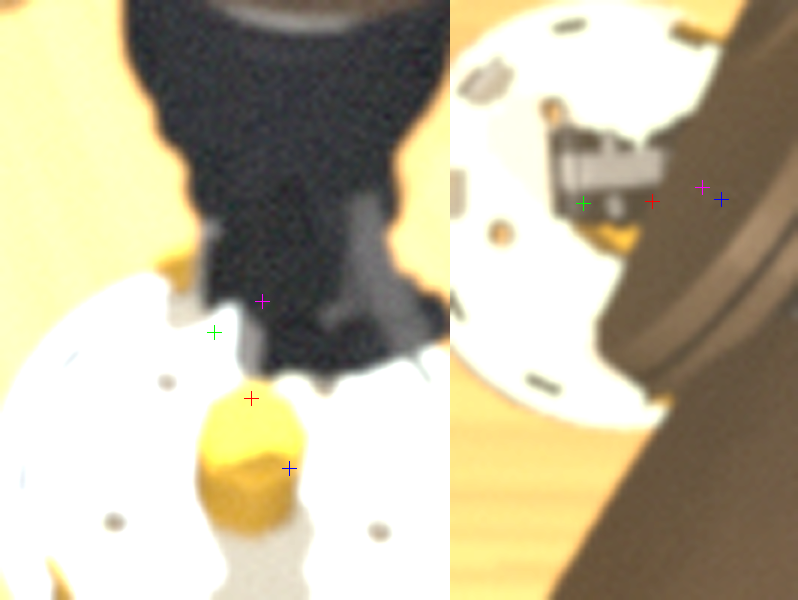

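```bash
cat >> h.py <<'E'
def tri(s,ps,t,pt):
    A=[];b=[]
    for c,p in((s,ps),(t,pt)):
        d=ray(c,*p);d/=np.linalg.norm(d);Q=np.eye(3)-np.outer(d,d);A.append(Q);b.append(Q@c['xyz'])
    x,r,_,_=np.linalg.lstsq(np.vstack(A),np.hstack(b),rcond=None);return x.round(4),np.sqrt(r)
E
python3 -c "
from h import *
s=cam('side');t=cam('top')
print(tri(s,(351,354.5),t,(466.3,283.9)))
need()"
```

```text
(array([ 0.523 , -0.225 ,  0.0656]), array([0.00465272]))
t 6.975 pos [ 0.5129 -0.2384  0.0597] F [-0.3  0.2 -0.1] open 15.1 q6 -2.24
tool-y heading 92.99
```

>>> send_rows(translation=[[0,0,-1],[0,0,-1],[1,1,0],[0.5,1,0],[0.5,1,0]], rotation=[[0,0,0],[0,0,0],[0,0,0],[0,0,0],[0,0,0]], grip=[50,50,50,50,50])

```text
time: 7.6
eef_pos: [0.4478, -0.1511, 0.12]
tcp_rot: [-0.026, 1.0, 0.0, -0.0]
contact_force: [-0.1, 1.0, 0.7]
opening: 0.585
```

>>> send_rows(translation=[[0,1,0],[0,0.3,1],[0,0,1],[0,0,0.9],[0,0,0]], rotation=[[0,0,0],[0,0,0],[0,0,0],[0,0,0],[0,0,0]], grip=[50,50,50,50,50])

```text
time: 8.22
eef_pos: [0.4444, -0.1119, 0.031]
tcp_rot: [-0.026, 1.0, 0.001, -0.003]
contact_force: [0.3, -0.5, 0.4]
opening: 0.588
```

```bash
python3 -c "
from h import *
need()
s=cam('side');t=cam('top')
st=ctrl.get_state();p=st['eef_pos'];M=R.from_quat(st['tcp_rot']).as_matrix()
def mk(c,w,h,k):
    u0,v0=(proj(c,p)-[w/2,h*.6]).astype(int);print(u0,v0)
    i=cv2.convertScaleAbs(cv2.resize(c['image'][v0:v0+h,u0:u0+w],None,fx=k,fy=k,interpolation=cv2.INTER_CUBIC),alpha=1.4,beta=10)
    for q,col in((p,(0,0,255)),(p+M@[0,.025,0],(0,255,0)),(p+M@[0,-.025,0],(255,0,0)),(p+M@[0,0,-.05],(255,0,255))):
        x=((proj(c,q)-[u0,v0]+.5)*k).astype(int);cv2.drawMarker(i,tuple(map(int,x)),col,cv2.MARKER_CROSS,14,1)
    return i
cv2.imwrite('pics/m2.png',np.hstack([mk(s,80,120,5),mk(t,80,120,5)]))
"
```

```text
t 8.225 pos [ 0.4444 -0.1119  0.031 ] F [ 0.3 -0.5  0.4] open 50.2 q6 -2.09
tool-y heading 93.0
242 253
364 250
```

View pics/m2.png

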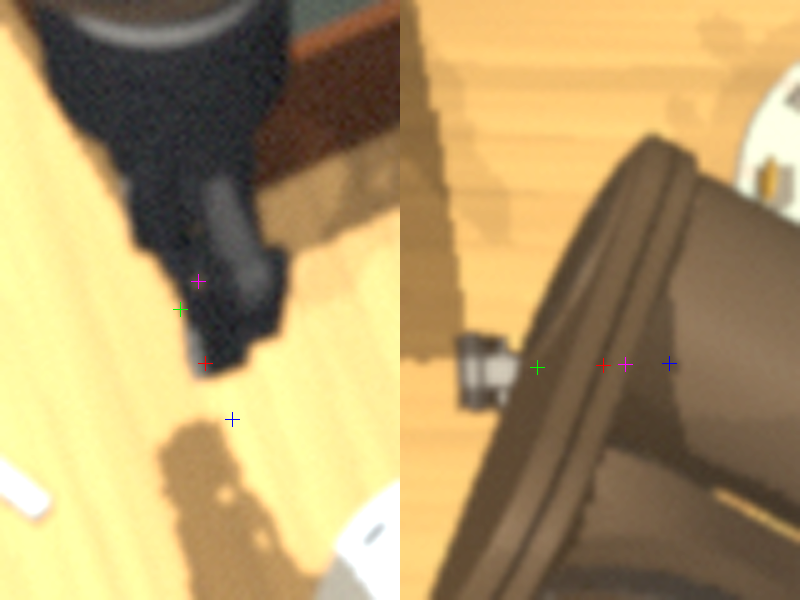

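>>> send_rows(translation=[[0,0,0],[0,0,0],[0,0,0],[0,0,0.3],[0,0,0.3]], rotation=[[0,0,0],[0,0,0],[0,0,0],[0,0,0],[0,0,0]], grip=[0,0,0,0,0], squeeze=30)

```text
time: 8.95
eef_pos: [0.4465, -0.1129, 0.0146]
tcp_rot: [-0.026, 1.0, 0.0, -0.0]
contact_force: [-0.1, 0.6, -0.1]
opening: 0.002
```

>>> send_rows(translation=[[0,0,0.1],[0,0,0.1],[0,0,0.07],[0,0,0]], rotation=[[0,0,0],[0,0,0],[0,0,0],[0,0,0]], grip=[0,0,0,0])

```text
time: 9.45
eef_pos: [0.4466, -0.113, 0.0071]
tcp_rot: [-0.026, 1.0, 0.0, -0.0]
contact_force: [0.5, -0.1, -0.5]
opening: 0.004
```

>>> send_rows(translation=[[0,0,0.07],[0,0,0.07],[0,0,0.07],[0,0,0]], rotation=[[0,0,0],[0,0,0],[0,0,0],[0,0,0]], grip=[0,0,0,0])

```text
time: 9.95
eef_pos: [0.4464, -0.1129, 0.0007]
tcp_rot: [-0.026, 1.0, 0.0, -0.0]
contact_force: [0.5, -0.0, -0.1]
opening: 0.001
```

>>> send_rows(translation=[[0,0,0.07],[0,0,0]], rotation=[[0,0,0],[0,0,0]], grip=[0,0])

```text
time: 10.2
eef_pos: [0.4465, -0.1129, -0.0014]
tcp_rot: [-0.026, 1.0, 0.0, -0.0]
contact_force: [-0.3, 0.6, 0.1]
opening: 0.001
```

```bash
python3 -c "
from h import *
need()
s=cam('side');t=cam('top')
st=ctrl.get_state();p=st['eef_pos'];M=R.from_quat(st['tcp_rot']).as_matrix()
def mk(c,w,h,k):
    u0,v0=(proj(c,p)-[w/2,h*.6]).astype(int);print(u0,v0)
    i=cv2.convertScaleAbs(cv2.resize(c['image'][v0:v0+h,u0:u0+w],None,fx=k,fy=k,interpolation=cv2.INTER_CUBIC),alpha=1.4,beta=10)
    for q,col in((p,(0,0,255)),(p+M@[0,.025,0],(0,255,0)),(p+M@[0,-.025,0],(255,0,0)),(p+M@[0,0,-.05],(255,0,255))):
        x=((proj(c,q)-[u0,v0]+.5)*k).astype(int);cv2.drawMarker(i,tuple(map(int,x)),col,cv2.MARKER_CROSS,14,1)
    return i
cv2.imwrite('pics/m3.png',np.hstack([mk(s,66,100,6),mk(t,66,100,6)]))
"
```

```text
t 10.2 pos [ 0.4465 -0.1129 -0.0014] F [-0.3  0.6  0.1] open 0.1 q6 -2.09
tool-y heading 92.99
250 275
368 262
```

View pics/m3.png

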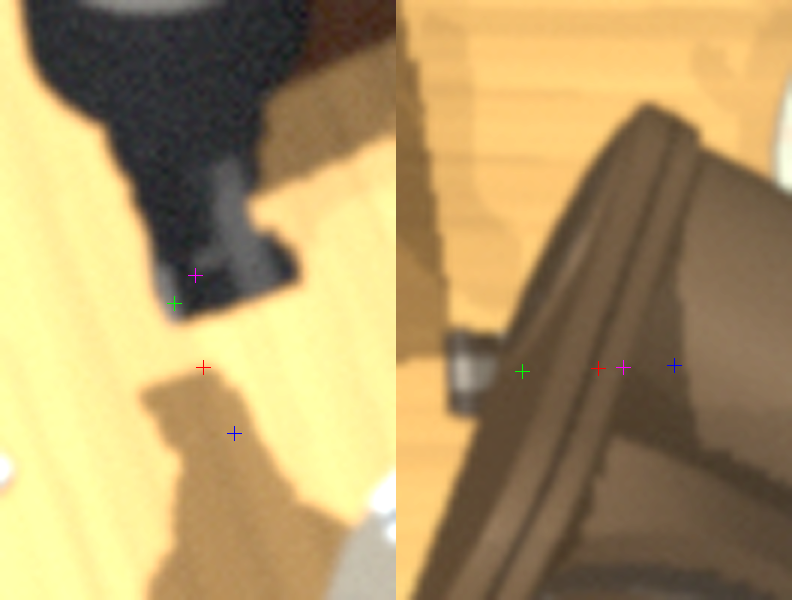

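>>> send_rows(translation=[[0,0,0.1],[0,0,0.1],[0,0,0]], rotation=[[0,0,0],[0,0,0],[0,0,0]], grip=[0,0,0])

```text
time: 10.68
eef_pos: [0.4463, -0.1128, -0.0076]
tcp_rot: [-0.026, 1.0, 0.0, -0.0]
contact_force: [0.0, 0.6, -0.9]
opening: -0.001
```

>>> send_rows(translation=[[0,0,0.1],[0,0,0]], rotation=[[0,0,0],[0,0,0]], grip=[0,0])

```text
time: 10.92
eef_pos: [0.4464, -0.1129, -0.0105]
tcp_rot: [-0.026, 1.0, 0.0, -0.0]
contact_force: [-0.8, -0.1, 1.1]
opening: 0.001
```

>>> send_rows(translation=[[0,0,0.07],[0,0,0]], rotation=[[0,0,0],[0,0,0]], grip=[0,0])

```text
time: 11.18
eef_pos: [0.4465, -0.113, -0.0124]
tcp_rot: [-0.026, 1.0, 0.0, -0.0]
contact_force: [0.2, -0.5, -0.1]
opening: -0.005
```

```bash
cat > asc.py <<'E'
from h import *
def asc(c,u0,v0,w,h):
    g=cv2.cvtColor(c['image'],cv2.COLOR_BGR2GRAY)[v0:v0+h,u0:u0+w]
    print('u0',u0,'v0',v0)
    for j,r in enumerate(g):print(v0+j,''.join(' .:-=+*#%@'[9-int(x)*10//256] for x in r))
E
python3 -c "
from asc import *
need()
s=cam('side');asc(s,255,285,65,70)
"
```

```text
t 11.175 pos [ 0.4465 -0.113  -0.0124] F [ 0.2 -0.5 -0.1] open -0.4 q6 -2.09
tool-y heading 92.99
u0 255 v0 285
285 #%%%@%%%%@%@@%%%%%%%%%%%%%%%%@%@%@%@%@@@@@@@@@@%%%######*##******
286 *%%%%@@%%%%%%@%%%%@%%@%%@%@%%%@@@%%@%@@@@@@@@%%%%###******#*#****
287 *%%@%%%@@%@%%%%%%%%@%%%@%%%@%@@@@%%@%@@@@@@@@%%%###********##****
288 +#%%%%%%%%%%%%%%%%%%%%%@%%%%%@%%@%%@@@@@@@@@%%###************#***
289 +#%@%%%%%%%%%%%%%@%%%%%%%%%@%%%@@@@@@@@@@@@@%###***********#*#***
290 =*%%%%@@%%%%%%%@%%%%%%@@%%@%%%%%%%@@@@@@@%@%#####**********#*****
291 =+#%%@%%%%%%%@@%%@%%%@%%%@%%@%%@@%%%@%@@%%%%##**************#****
292 -=*%%%@%%@%%%%%%%%%@%%@%%%%%%%@@@@@@@@@@@@%##**#************##***
293 -=+*%%@@@%%%@@%%%@@@%%%%%%%%%@@@%%@%@@@@%%%#*****************#***
294 --=+#%%%%%%%%@%%%%%%%%@@%%%%%@%%@%@@@@@%%###******#**************
295 ---=+#%%%%%%%%%%%%%%%@%@%@%%%%%@@%@%@@%%%##*********************+
296 ----=+#%%%%%%%%%%%%%@%%%%%%%@%@%@@@@@%%%##*******************+++=
297 -----=+*#%%%%%@%%%@%@@%%%%%%%@%%%%@@@@%%##*********#*******+++===
298 ------==*#%%%%%@%@@%%%%%%%@%%@%%@%@%@@%###*********#*****++======
299 ----
[... 3211 characters left out ...]

345 ---::::-------------==++++******+++++=---------::----------------
346 ---::----------------==++++*****+++++==---------:----------------
347 -----::---------------==+++*****++++++==--------:----------------
348 ----:::::--------------==+******+*+++++==-------:::--------------
349 ------::----------------=+********++++++==------::--------------:
350 -----::::---------------=+********+++++++=-----::::------------::
351 ------:::---------------++++******++++++++=------:::----------:::
352 :-------:--------------=+**********+++++++=-----::-----------:::.
353 :------:::-------------=+**********+++++++==------:---------:::..
354 :--------:------------=++**********++++++++=-----::::------:::...
```

```bash
python3 -c "
from h import *
s=cam('side')
for p in[(277,328),(281,331.5),(288,329.5),(299,325.5),(300,322)]:print(p,onz(s,*p,.002).round(4))
st=ctrl.get_state();M=R.from_quat(st['tcp_rot']).as_matrix();p=np.array([.4465,-.113,.002])
for a in(-.011,.011):
  for b in(-.0145,.0145):print(a,b,proj(s,p+M@[a,b,0]).round(1))
"
```

```text
(277, 328) [ 0.4403 -0.0951  0.002 ]
(281, 331.5) [ 0.4448 -0.1049  0.002 ]
(288, 329.5) [ 0.4581 -0.1055  0.002 ]
(299, 325.5) [ 0.4799 -0.1049  0.002 ]
(300, 322) [ 0.4842 -0.0984  0.002 ]
-0.011 -0.0145 [291.9 339. ]
-0.011 0.0145 [285.9 326.4]
0.011 -0.0145 [280.6 343.4]
0.011 0.0145 [274.8 330.7]
```

>>> send_rows(translation=[[0,0,0.07],[0,0,0]], rotation=[[0,0,0],[0,0,0]], grip=[0,0])

```text
time: 11.52
eef_pos: [0.4465, -0.1129, -0.0146]
tcp_rot: [-0.026, 1.0, 0.0, -0.0]
contact_force: [0.0, -0.4, 0.7]
opening: 0.003
```

```bash
python3 -c "
from h import *
cam('side','a_s.png');cam('top','a_t.png')"
```

>>> send_rows(translation=[[0,0,-0.5],[0,0,-0.5],[0,0,0],[0,0,0],[0,0,0]], rotation=[[0,0,0],[0,0,0],[0,0,0],[0,0,0],[0,0,0]], grip=[85,85,85,85,85])

```text
time: 12.25
eef_pos: [0.4462, -0.1128, 0.0152]
tcp_rot: [-0.026, 1.0, 0.0, -0.0]
contact_force: [-0.4, 0.2, -0.2]
opening: 0.995
```

```bash
python3 -c "
from h import *
need()
cam('side','b_s.png');cam('top','b_t.png')
a=cv2.imread('pics/a_s.png');b=cv2.imread('pics/b_s.png');c=cv2.imread('pics/b_t.png')
s=eyes.read_camera('side');t=eyes.read_camera('top')
lut=(255*(np.arange(256)/255.)**.45).astype(np.uint8)
def mk(i,u0,v0,w,h,k): return cv2.LUT(cv2.resize(i[v0:v0+h,u0:u0+w],None,fx=k,fy=k,interpolation=cv2.INTER_CUBIC),lut)
cv2.imwrite('pics/m4.png',np.vstack([np.hstack([mk(a,240,255,80,85,5),mk(b,240,245,80,85,5)]),np.hstack([mk(b,180,190,200,85,2),mk(c,340,270,200,85,2)])]))
"
```

```text
t 12.25 pos [ 0.4462 -0.1128  0.0152] F [-0.4  0.2 -0.2] open 84.9 q6 -2.09
tool-y heading 92.99
```

View pics/m4.png

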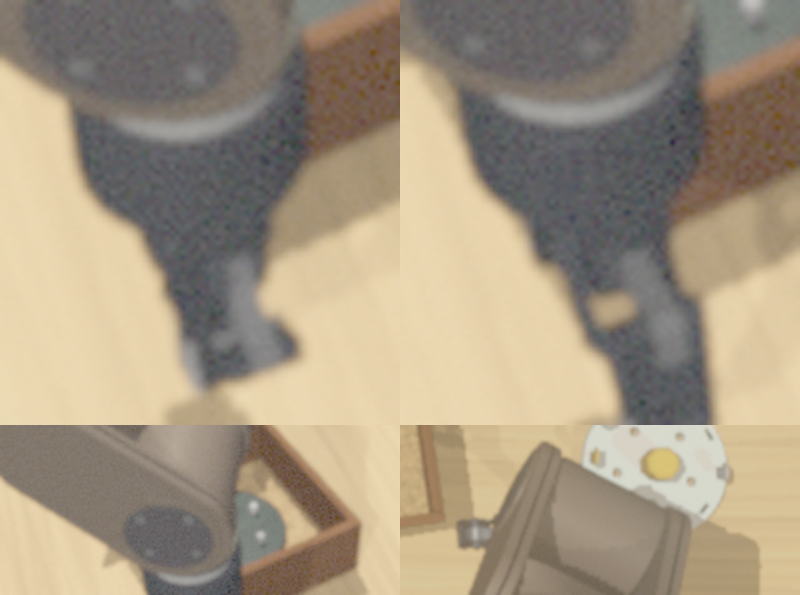

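```bash
python3 -c "
from asc import *
i=cv2.imread('pics/b_s.png');asc({'image':i},272,296,45,52)
"
```

```text
u0 272 v0 296
296 %%%@@@%%%%%%%%%%%%%%%%#***************+*****+
297 %%%%@@@%%%%%%%##%%%%@%%#*************+++***++
298 %%%%@@@%@@%%%%%%#%%%%%%#*************++++++==
299 #%%%%@@@%%%%%%%#%#%%%@%#************++=======
300 #%%%%@%@@%%%%%#%##%%%@%#***********++==------
301 *#%%%%@@%%%%%%%%#%%%%%%%#******+++++=--------
302 *#%%%%%@%%%%%%%%###%%%%%#*****++====---------
303 *#%%%%%%%%%####%%##%%%%%%##**++==------------
304 +*#%%%#####**####%%%%%%%%%%#*+=--------------
305 =*#%%%#*******##%%%%%%%%%%%#*=---------------
306 =+*%%%#***+****#%%%%%%%%%%%%*+---------------
307 -=*#%%#**+****#%%%%%###%%%%%#+---------------
308 -=+#%%##*****#%%%%%#####%%%%#+=--------------
309 --=*#%%##*##%%%%%%%#####%%%%#+=--------=-----
310 --=+#%%%%%%%%%%%%%%#####%%%%#+=--------==----
311 ---=*%%%%%%%@%%%%%%#####%%%%#*=--------==----
312 ---=*#%%%%@%%%%%%%%#####%%%%#*=--------==----
313 ---=+#%%%%%%%@%%%%%%####%%%%%*=---------==---
314 ----=+#%%%%%%%%@%@%%%#%#%%%%%*=---------===--
315 -----=+*#%%%%%%%%@%%%%##%%%%%*+-----=----==--
316 ------=+*#%%@@@@%%%%%#%%%%%%%#+----------==--
317 --------=*%%%@%%%@%%%%%%%%%@%#+-
[... 813 characters left out ...]

334 +**************#%%@@@@%%#+=------------------
335 +**************#%%@%%%%%*=-------------------
336 ++*************##%%%%%#*+=--:----------------
337 ++**************#%%##*++=--::----------------
338 =+*****************++==----:::---------------
339 =+************++++==-------::----------------
340 =++**********++==------------::--------------
341 ==+**********++=-------------:---------------
342 -=+**********++=---::--------:---------------
343 -=++**********++=-------------:--------------
344 -=++**********++===-----------:--------------
345 -=+++**********++++==----------:-------------
346 -=++***********+++++=------------------------
347 -=++************+++++=---------:-------------
```

```bash
python3 -c "
from h import *
s=cam('side')
for z in(.02,.03,.04,.05):
  p=onz(s,292,337,z);print(z,p.round(4),'centre y',(p[1]+.057).round(4),'off',(p[0]-.4462).round(4),(p[1]+.057+.1128).round(4))
need()
"
```

```text
0.02 [ 0.4567 -0.1337  0.02  ] centre y -0.0767 off 0.0105 0.0361
0.03 [ 0.455  -0.1396  0.03  ] centre y -0.0826 off 0.0088 0.0302
0.04 [ 0.4533 -0.1455  0.04  ] centre y -0.0885 off 0.0071 0.0243
0.05 [ 0.4516 -0.1514  0.05  ] centre y -0.0944 off 0.0054 0.0184
t 12.5 pos [ 0.4464 -0.1129  0.0153] F [0.3 0.9 0.3] open 85.4 q6 -2.09
tool-y heading 92.99
```

>>> send_rows(translation=[[0,0,0],[0,0,0],[0,0,0],[0,0,0.5],[0,0,0.5]], rotation=[[0,0,0],[0,0,0],[0,0,0],[0,0,0],[0,0,0]], grip=[0,0,0,0,0])

```text
time: 13.12
eef_pos: [0.4464, -0.1129, -0.0155]
tcp_rot: [-0.026, 1.0, 0.0, -0.0]
contact_force: [-0.2, 0.2, 0.4]
opening: -0.002
```

>>> send_rows(translation=[[0,0,0.05],[0,0,0]], rotation=[[0,0,0],[0,0,0]], grip=[0,0])

```text
time: 13.38
eef_pos: [0.4463, -0.1129, -0.0164]
tcp_rot: [-0.026, 1.0, 0.0, -0.001]
contact_force: [-0.4, -0.2, -0.2]
opening: -0.002
```

>>> send_rows(translation=[[0,0,0.05],[0,0,0]], rotation=[[0,0,0],[0,0,0]], grip=[0,0])

```text
time: 13.62
eef_pos: [0.4469, -0.1131, -0.0171]
tcp_rot: [-0.026, 1.0, -0.0, 0.0]
contact_force: [-0.0, -0.0, 0.0]
opening: -0.001
```

>>> send_rows(translation=[[0,0,0.05],[0,0,0]], rotation=[[0,0,0],[0,0,0]], grip=[0,0])

```text
time: 13.88
eef_pos: [0.4466, -0.113, -0.0189]
tcp_rot: [-0.026, 1.0, -0.0, 0.0]
contact_force: [-0.4, 1.0, 0.2]
opening: -0.003
```

```bash
python3 -c "
from asc import *
need()
st=ctrl.get_state();print(st['joint_efforts'].round(2),st['qpos'].round(4),st['wrist_torque'])
s=cam('side','d_s.png');asc(s,268,318,40,25)
"
```

```text
t 13.875 pos [ 0.4466 -0.113  -0.0189] F [-0.4  1.   0.2] open -0.3 q6 -2.09
tool-y heading 93.0
[-1.000e-02 -2.624e+01 -2.142e+01 -0.000e+00 -1.000e-02  0.000e+00] [-0.4686  0.1216  2.2214 -0.      0.7986 -2.0917] [ 0.03400261  0.01198672 -0.01010129]
u0 268 v0 318
318 -----=+#%@@@@@@@%%%####*+====-----------
319 ------+*%%@%@%@@@%%#####*++++=----------
320 ------=*%%@@%@%@%%%%#####****=----------
321 ------=+#%%%%@@%@%%%#########+=---------
322 ------=+#@@@%@%%%%%########%%#*=--------
323 ------=+#%@%@@%%%%#########%%%#+=-------
324 -------+*#%%@%%%##%%%######%%%%*+-------
325 -------+*##%%%%%%%%%%#######%%%#+=------
326 -------=**##%@%%%%%%%%######%%%#+=------
327 -------=+**#%%@@@%%%%%######%%%#+=------
328 -------=+**#%%%@@@%%%%%#######*+=-------
329 -------=+**#%%@@@%%%%%%####*++==--------
330 --------=+*#%%@@@%%%%%%#**++==----------
331 --------=+**#%@%%%%%%#**+==-------------
332 ---------=+*#%%%%%%#*++==----:::-:------
333 --------==+*##%####*+=--------:::-------
334 ------===++**##****+=--------::::-------
335 -----=++++*******+++=--------:::::------
336 ----=++++*******++++=---------:::::-----
337 ----=+***++******++++=--------::::------
338 ----=++**********++++=--------::::------
339 ----==+**********+++++---------::::-----
340 -----=++*********+++++=--------::::-----
341 ------=++********+++++=----------:::----
342 ------=+++*******++++++=--------:::-:---
```

>>> send_rows(translation=[[0,0,0.05],[0,0,0]], rotation=[[0,0,0],[0,0,0]], grip=[0,0])

```text
time: 14.18
eef_pos: [0.4465, -0.1129, -0.0205]
tcp_rot: [-0.026, 1.0, 0.0, -0.0]
contact_force: [0.3, 0.3, -0.3]
opening: -0.0
```

>>> send_rows(translation=[[0,0,0.05],[0,0,0]], rotation=[[0,0,0],[0,0,0]], grip=[0,0])

```text
time: 14.42
eef_pos: [0.4465, -0.113, -0.022]
tcp_rot: [-0.026, 1.0, 0.0, -0.0]
contact_force: [0.6, -0.2, 0.9]
opening: -0.007
```

>>> send_rows(translation=[[0,0,0.05],[0,0,0]], rotation=[[0,0,0],[0,0,0]], grip=[0,0])

```text
time: 14.68
eef_pos: [0.4465, -0.1129, -0.0235]
tcp_rot: [-0.026, 1.0, 0.0, -0.0]
contact_force: [-0.4, -0.9, -0.4]
opening: -0.001
```

>>> send_rows(translation=[[0,0,0.05],[0,0,0]], rotation=[[0,0,0],[0,0,0]], grip=[0,0])

```text
time: 14.92
eef_pos: [0.4465, -0.113, -0.025]
tcp_rot: [-0.026, 1.0, 0.0, -0.0]
contact_force: [0.4, -0.7, -0.0]
opening: -0.002
```

```bash
python3 -c "
from asc import *
need()
s=cam('side','d_s.png');asc(s,268,322,36,20)
"
```

```text
t 14.925 pos [ 0.4465 -0.113  -0.025 ] F [ 0.4 -0.7 -0. ] open -0.1 q6 -2.09
tool-y heading 92.99
u0 268 v0 322
322 ------=+#%%@%@@@@%%######***+=------
323 ------=+#%%@@@@%@%%#########*+=-----
324 -------+#%@%@@%%%%%########%##+=----
325 -------+*%%%%%%%%%#########%%%#+=---
326 -------=*#%%%%%%%##########%%%%*+---
327 -------=*###%%%%#%%%%%#####%%%%#+=--
328 -------=+*##%@%%%%%%%%######%%%#*=--
329 -------=+**#%%%@%%%%%%%#####%%%#+=--
330 -------=+**#%@@%%@@%%%%#######*+=---
331 -------=+**#%%%%@@@%%%%####**++=----
332 -------=+**##%@@@%%%%%%#**++==------
333 ------==+***#%%@%%%%%#**+===---::---
334 ----==+++***#%%%%%%%#*+==-----::::--
335 ---==++******#######*+=------:::::--
336 ---=++**************+=-------::::::-
337 ---==+***********++++=--------:::::-
338 ----=+++*********++++=--------::::--
339 -----=++**+******++++=----------:::-
340 -----=++********++++++=--------:::::
341 ------=++++*+****+++++=---------::::
```

>>> send_rows(translation=[[0,0,0.05],[0,0,0]], rotation=[[0,0,0],[0,0,0]], grip=[0,0])

```text
time: 15.22
eef_pos: [0.4465, -0.1129, -0.0265]
tcp_rot: [-0.026, 1.0, 0.0, -0.0]
contact_force: [-0.1, -0.2, -0.0]
opening: 0.001
```

>>> send_rows(translation=[[0,0,0.05],[0,0,0]], rotation=[[0,0,0],[0,0,0]], grip=[0,0])

```text
time: 15.48
eef_pos: [0.4465, -0.113, -0.028]
tcp_rot: [-0.026, 1.0, 0.0, -0.0]
contact_force: [-1.4, 0.3, -0.4]
opening: 0.0
```

>>> send_rows(translation=[[0,0,0.05],[0,0,0]], rotation=[[0,0,0],[0,0,0]], grip=[0,0])

```text
time: 15.72
eef_pos: [0.4465, -0.1129, -0.0295]
tcp_rot: [-0.026, 1.0, 0.0, -0.0]
contact_force: [0.3, 1.1, -0.3]
opening: 0.002
```

>>> send_rows(translation=[[0,0,0.05],[0,0,0]], rotation=[[0,0,0],[0,0,0]], grip=[0,0])

```text
time: 15.98
eef_pos: [0.4465, -0.1129, -0.031]
tcp_rot: [-0.026, 1.0, 0.0, -0.0]
contact_force: [-0.2, -0.5, -0.0]
opening: -0.003
```

```bash
python3 -c "
from asc import *
need()
s=cam('side','e_s.png');asc(s,268,322,36,22)
"
```

```text
t 15.975 pos [ 0.4465 -0.1129 -0.031 ] F [-0.2 -0.5 -0. ] open -0.2 q6 -2.09
tool-y heading 92.99
u0 268 v0 322
322 ------=*%@@%@@@@%%%####*+====-------
323 ------=+#%@@@@%@@%%#####*+++==------
324 ------=+#%%@@@@%%%%%#####***+=------
325 -------+*%%@%%@%%%%%########*+=-----
326 -------=*%%@%%@%%%%%#######%##+=----
327 -------=*%%%%@%%%%%########%%%#+=---
328 -------=*#%%%%%%###%%######%%%%*+---
329 -------=+###%@%%#%%%%######%%%%#+=--
330 -------=+*##%%%%%%%%%%######%%%#+=--
331 -----===**##%%@@%@%%%%######%%%#+=--
332 ----=+++***#%%@@%%@%%%%#######*++---
333 ---=+++****##%%@%%@%%%%####**++=----
334 ---=++******#%%@@@%%%%%##*++==------
335 ---=++******#%%@%%%%%%#*+===---::::-
336 ---=++******##%%%%%%#*+==-----:::::-
337 ----=++******#######*+=-------:::::-
338 -----=++************+=--------:::::-
339 -----==++********+**++=--------:::::
340 ------==+++******+++++=--------:::::
341 -------==++*****+++++++==-------::::
342 --------=+++*****++++++++=-------:::
343 ---------=+++****+++++++++=------:::
```

>>> send_rows(translation=[[0,0,0.1],[0,0,0.1],[0,0,0.1],[0,0,0]], rotation=[[0,0,0],[0,0,0],[0,0,0],[0,0,0]], grip=[0,0,0,0])

```text
time: 16.52
eef_pos: [0.4467, -0.113, -0.0355]
tcp_rot: [-0.027, 1.0, 0.001, -0.003]
contact_force: [-14.9, 5.8, 38.1]
opening: -0.004
```

>>> send_rows(translation=[[0,0,0.05],[0,0,0]], rotation=[[0,0,0],[0,0,0]], grip=[0,0])

```text
time: 16.77
eef_pos: [0.4466, -0.1131, -0.0356]
tcp_rot: [-0.027, 1.0, 0.001, -0.004]
contact_force: [-18.6, 7.2, 50.5]
opening: 0.003
```

>>> send_rows(translation=[[0,0,0.05],[0,0,0]], rotation=[[0,0,0],[0,0,0]], grip=[0,0])

```text
time: 17.02
eef_pos: [0.4466, -0.1131, -0.0356]
tcp_rot: [-0.027, 1.0, 0.002, -0.004]
contact_force: [-24.7, 9.5, 61.3]
opening: -0.0
```

```bash
python3 -c "
from asc import *
need()
s=cam('side','f_s.png');asc(s,268,325,36,25)
"
```

```text
t 17.025 pos [ 0.4466 -0.1131 -0.0356] F [-24.7   9.5  61.3] open -0.0 q6 -2.09
tool-y heading 93.1
u0 268 v0 325
325 -------=*%%%%@@@%%%%#####***++=-----
326 -------=+#%%%%@@@@%%%#######**=-----
327 -------=+#%%%@@@%%%%%#########+=----
328 -------=+#%@%%@@%%%%%#######%%#*=---
329 -------=+#%%%@@%%%##########%%%#+=--
330 -----===*###%@%%%###%%######%%%%*+--
331 ----=+++*###%%@%%%%%%%%######%%%#+=-
332 ---=+++****##%%%%%%%@%%#######%%#+=-
333 ---=++******#%@@@@@%%%%%########*+=-
334 ---=++******#%@@@@%%%%%%######**+=--
335 ----=++*****#%%@%@%%%%%%###**+==----
336 ----==++****#%%@@@@%%%%%#**+==------
337 -----==+*****#%%%%%%%%##++==---:::--
338 ------=++****#%%######*+=-----:::::-
339 ------=++*****##******+=-------:::::
340 -------=++++**********+==------::::-
341 --------==++*****+++++++==------::::
342 ---------==+*****++++++++=------::::
343 ----------=++*****++++++++=------:::
344 ----------++******++++++++=------:::
345 ---------=++*******++++++++=------::
346 ---------=++*******+++++++++=-----::
347 ---------=++**+****+++++++++=-----::
348 ---------=++********+++++++++=-----:
349 ---------=+***+*****++++++++++==----
```

>>> send_rows(translation=[[0,0,-0.2],[0,0,-0.6],[0,0,-1],[0,0,-1],[0,0,-1]], rotation=[[0,0,0],[0,0,0],[0,0,0],[0,0,0],[0,0,0]], grip=[0,85,85,85,85])

```text
time: 17.7
eef_pos: [0.4464, -0.1129, 0.0717]
tcp_rot: [-0.026, 1.0, 0.0, -0.0]
contact_force: [0.2, 0.4, 0.0]
opening: 0.842
```

```bash
python3 -c "
from asc import *
need()
s=cam('side','h_s.png')
for p in[(280,338.5),(285.5,338.5),(290,337.5)]:print(p,onz(s,*p,0).round(4))
print(proj(s,[.4467,-.113,.079]))
asc(s,268,270,60,70)
"
```

```text
t 17.7 pos [ 0.4464 -0.1129  0.0717] F [0.2 0.4 0. ] open 71.9 q6 -2.09
tool-y heading 92.99
(280, 338.5) [ 0.4388 -0.1169  0.    ]
(285.5, 338.5) [ 0.4481 -0.1206  0.    ]
(290, 337.5) [ 0.4563 -0.1216  0.    ]
[281.13808152 310.40311266]
u0 268 v0 270
270 %%%%@@@@@%%%%@@@%%%%@@@@@%%%%%%%%%%%%%%%%%%%%%%%%%%%%%%%%%%%
271 %%%%%@%@@%%%%@%%%%%%%@%%%%%%%%%%%%%%%%%%%%%%%%%%%%%%%%@%%%%%
272 %%%@%%@%@%%%%%%%%##%%@@@@%%%%%%%%%%%%%%%%%%%%%%%%%%@@%%%%%%%
273 %%%%%@@@@@%%%%%%####%%@@@%%%%%%%%%%%%%%%%%%%%%%%%%%%%%@@%%%%
274 %%%%%%@@%%%%%%%%###%%%%@@%%%%%%%%%%%%%%%%%%%%%%%%%%%%%%%%%%%
275 @%%%%%@@@%%%%%%%###%%%%@%%%%%%%%%%%%%%%%%%%%%%%%%%%%%@%%%%%%
276 %%@%%@@%@%%%%%%%###%%%%@%%%%%%%%%%%%%%%%%%%%%%%%%%%%%%%%%%##
277 @@%%%%@@@@@%@%%%###%#%%%@%%%%%%%%%%%%%%%%%%%%%%%%%%%%%%%####
278 @@%%%%%%@@%%%@%%%#%##%%%%%%%%%%%%%%%%%%%%%%%%%%%%%%%#######*
279 %%@%%%@@%@@%@@%%%%##%#%%%@%%%%%%%%%%%%%%%%%%%%%%%%###*#####*
280 @@@@%%%%@@@@@%%%%#%####%%%@%%%%%%%%%%%%%%%%%%%%%##*****###*#
281 @@@@%@%@@@@%%%%%%%#####%%%%%%%%%%%%%%%%%%%%%%%##******#####*
282 %@%%%%%%%%%%%%%%%%%####%%%%%%%%%%%%%%%%%%%%%###********#####
2
[... 3003 characters left out ...]
--------------------------------------------------
330 ------------------------------------------------------------
331 -------------------:----------------------------------------
332 ------------------------------------------------------------
333 ------------------------------------------------------------
334 ------------------------------------------------------------
335 ---------------------:--------------------------------------
336 ------------------------------------------------------------
337 ------------------------------------------------------------
338 ------------------------------------------------------------
339 ------------------------------------------------------------
```

>>> send_rows(translation=[[-0.4,-0.9,0],[-0.4,-0.9,0],[-0.4,-0.9,0],[-0.4,-0.9,0],[-0.37,-0.8,0]], rotation=[[0,0,0],[0,0,0],[0,0,0],[0,0,0],[0,0,0]], grip=[55,55,55,55,55])

```text
time: 18.38
eef_pos: [0.5127, -0.2426, 0.0701]
tcp_rot: [-0.026, 1.0, 0.0, -0.0]
contact_force: [0.7, 0.3, 0.5]
opening: 0.643
```

>>> send_rows(translation=[[0,0,0.9],[0,0,0.9],[0,0,0.5],[0,0,0.3],[0,0,0]], rotation=[[0,0,0],[0,0,0],[0,0,0],[0,0,0],[0,0,0]], grip=[55,55,55,55,55])

```text
time: 19.0
eef_pos: [0.5124, -0.2416, -0.0072]
tcp_rot: [-0.026, 1.0, 0.0, -0.0]
contact_force: [0.5, 0.4, 0.7]
opening: 0.647
```

>>> send_rows(translation=[[0,0,0.2],[0,0,0],[0,0,0],[0,0,0],[0,0,0]], rotation=[[0,0,0],[0,0,0],[0,0,0],[0,0,0],[0,0,0]], grip=[55,40,28,22,22], squeeze=40)

```text
time: 19.62
eef_pos: [0.5129, -0.2419, -0.0123]
tcp_rot: [-0.026, 1.0, -0.0, 0.0]
contact_force: [-2.3, 1.1, 3.0]
opening: 0.336
```

```bash
python3 -c "
from h import *
need()"
```

```text
t 19.625 pos [ 0.5129 -0.2419 -0.0123] F [-2.3  1.1  3. ] open 28.7 q6 -2.24
tool-y heading 93.0
```

>>> send_rows(translation=[[0,0,0],[0,0,0],[0,0,-0.2],[0,0,-0.3],[0,0,0]], rotation=[[0,0,0],[0,0,0],[0,0,0],[0,0,0],[0,0,0]], grip=[15,15,15,15,15], squeeze=70)

```text
time: 20.25
eef_pos: [0.5129, -0.242, 0.0026]
tcp_rot: [-0.026, 1.0, -0.0, 0.0]
contact_force: [1.0, 0.6, -3.2]
opening: 0.327
```

```bash
python3 -c "
from h import *
need()
st=ctrl.get_state();print(st['contact_force'],st['wrist_torque'])"
```

```text
t 20.25 pos [ 0.5129 -0.242   0.0026] F [ 1.   0.6 -3.2] open 27.9 q6 -2.24
tool-y heading 92.99
[ 0.95959551  0.57665973 -3.19077265] [ 0.00163316 -0.05253199 -0.04115735]
```

>>> send_rows(translation=[[0,0,-1],[0,0,-1],[0,0,-1],[0,0.5,-0.5],[-0.1,0.9,0]], rotation=[[0,0,0],[0,0,0],[0,0,0],[0,0,0],[0,0,0]], grip=[15,15,15,15,15])

```text
time: 20.88
eef_pos: [0.5138, -0.1994, 0.1083]
tcp_rot: [-0.025, 1.0, -0.0, 0.001]
contact_force: [0.0, -0.5, -2.3]
opening: 0.331
```

>>> send_rows(translation=[[-0.15,1,0],[-0.15,1,0],[-0.15,1,0],[-0.15,1,0],[-0.15,1,0]], rotation=[[0,0,0],[0,0,0],[0,0,0],[0,0,0],[0,0,0]], grip=[15,15,15,15,15])

```text
time: 21.5
eef_pos: [0.5267, -0.0465, 0.1059]
tcp_rot: [-0.026, 1.0, 0.001, -0.001]
contact_force: [1.0, 0.3, -3.3]
opening: 0.325
```

>>> send_rows(translation=[[-0.15,1,0],[-0.15,1,0],[-0.15,1,0],[-0.05,1,0],[0,0.4,0]], rotation=[[0,0,0],[0,0,0],[0,0,0],[0,0,0.5],[0,0,0.54]], grip=[15,15,15,15,15])

```text
time: 22.12
eef_pos: [0.5349, 0.0864, 0.1058]
tcp_rot: [0.019, 1.0, 0.0, -0.001]
contact_force: [-0.4, -0.9, -3.2]
opening: 0.324
```

```bash
python3 -c "
from h import *
need([.5365,.083,.1],87.8)
s=cam('side','w_s.png');t=cam('top','w_t.png')
for n,c in(('s',s),('t',t)):
  i=c['image'].astype(int); 
  p=proj(c,[.5365,.083,.125]);print(n,p)
  hsv=cv2.cvtColor(c['image'],cv2.COLOR_BGR2HSV)
  m=((hsv[...,1]<70)&(hsv[...,2]>120)).astype(np.uint8)
  k,l,st,ce=cv2.connectedComponentsWithStats(m)
  for j in range(1,k):
    if st[j,4]>300:print(st[j],ce[j])
"
```

```text
t 22.125 pos [0.5349 0.0864 0.1058] F [-0.4 -0.9 -3.2] open 27.7 q6 -1.56
tool-y heading 87.83
shift(units) [-0.06  -0.11   0.194]
turn(5deg) [ 0.006 -0.031  0.006]
s [291.86253489 205.26703015]
[  394     0   246   285 41333] [540.45767305 102.88384584]
[  95   93   79   41 1765] [133.2        112.34617564]
[307  93  24  26 304] [318.26315789 107.14473684]
[ 411  127  229  243 7526] [536.13592878 246.05580654]
[ 254  180   74   51 2285] [288.88402626 205.6892779 ]
[389 208  47  29 326] [414.29141104 223.70858896]
t [300.07686443 268.40799515]
[    0     0   640    67 29686] [352.4531429   30.90567944]
[160  41  35  20 408] [177.56372549  50.52696078]
[   3  133   86  111 7112] [ 44.99915636 187.7442351 ]
[128 258  24  32 423] [139.59101655 273.52718676]
[257 273  59  15 320] [282.4125   280.665625]
```

```bash
python3 -c "
from asc import *
s={'image':cv2.imread('pics/w_s.png')};asc(s,246,172,92,64)
"
```

```text
u0 246 v0 172
172 ####************#*###############%%@@%%@@@@@@@%%%####%%%#####**+============================
173 ****#**************##############%%@%%@@@%@@@@%%%%###%%%%%##***+======-=-===================
174 #****#**#******##**##############%%@@%%%@@@@%@%%%%###%%%%%%#***+============================
175 #**#*#*##*********###############%%%%@@@@@%@@@%%%%%###%%%%%#***+============================
176 #*****##********#*################%%%%@@@@%%%%%%%%#####%%%%%#***===-========================
177 *******#*********###################%%%%%%%@%@%%%%%####%%%%%##**+=-=========================
178 #*****#*********#################*###%%%@@%%@@%%%%%####%%%%%##**+=--========================
179 #*******#*#****################*****#%%%@@%@%@@%%%%%%#%%%%%%##**+==-========================
180 *#*******#**#***###########***+====+#%%%%%%@@@%%@@%%%%%%@@%#****+==--=======================
181 *#******##*##***#########**+==---:-+#%@@@@%@@@@@@%%%%%%%@@%#+==++=-----=====================
182 **#*******#****########*+==--:::::-=#%%@@@@%@@%@@@%%%%%%@@%*+---=------======-==============
183 *##*******###**
[... 4421 characters left out ...]
=======++**#%%%%%%%%%
229 %%@%%%%##########**************++++++++++++++++++++++++++**++++######*++=======++*##%%%%%%%%
230 %%%%%#############*******######****++++++++++++++++++*******+++#######*++=======++*##%%%%%%@
231 ###################*****##%%@%%%##*****++++*++++*******####*++*###%####**+=======++*#%%%%%%%
232 ####################***##%%%@%%%%######************########****######%##**+=======++*#%%%%%%
233 ####################**##%%%%%%%%%#########%##**+**###%%%#%##**#%#####%###*++=======+**#%%%%%
234 #######################%%%%%%##%########%%%##**++*#%%%%%%%%###%%%#########*+========+**#%%%%
235 *######################%%%###############%%##**++*#%%@@@%%%%%%%%%%%###%###*+=========+*##%%%
```

```bash
cat > wf.py <<'E'
from h import *
from scipy.optimize import least_squares
import itertools
def fit(c,zt,pts,rim=(),ang=24.8,xy=(.5365,.083)):
    P=np.array([onz(c,*p,zt)[:2] for p in pts]);Q=np.array([onz(c,*p,zt)[:2] for p in rim]).reshape(-1,2)
    A=np.radians(ang+72*np.arange(5))
    def res(v):
        H=np.c_[v[0]+.038*np.cos(A+v[2]),v[1]+.038*np.sin(A+v[2])]
        D=[H[np.argmin(np.hypot(*(H-p).T))]-p for p in P]
        return np.r_[np.ravel(D),np.hypot(*(Q-v[:2]).T)-.070]*1000
    r=least_squares(res,[*xy,0]);return r.x[:2].round(4),np.degrees(r.x[2]).round(2),r.fun.round(1)
E
python3 -c "
from wf import *
s=cam('side')
rim=[(254.2,200),(254.6,204),(326.5,200),(325.5,195),(257,213.5)]
for z in(.128,.132,.136):print(z,fit(s,z,[(270.5,203.5),(308,207)]),fit(s,z,[(270.5,203.5),(308,207)],rim))
need()"
```

```text
0.128 (array([0.5364, 0.092 ]), np.float64(0.06), array([ 0.8, -0.4, -0.8,  0.4])) (array([0.5366, 0.0919]), np.float64(-0.07), array([ 1. , -0.5, -0.6,  0.2,  1.4, -0.1,  1.3,  2. ,  1.6]))
0.132 (array([0.5351, 0.0877]), np.float64(0.06), array([ 0.6, -0.3, -0.6,  0.3])) (array([0.5353, 0.0876]), np.float64(-0.09), array([ 0.9, -0.4, -0.4,  0.1,  1. , -0.5,  0.7,  1.4,  1.2]))
0.136 (array([0.5338, 0.0835]), np.float64(0.06), array([ 0.3, -0.2, -0.3,  0.2])) (array([0.5341, 0.0833]), np.float64(-0.11), array([ 0.7, -0.2, -0.1, -0. ,  0.5, -0.9,  0.2,  0.9,  0.8]))
t 22.275 pos [0.5353 0.085  0.1061] F [-0.3  0.6 -3.7] open 28.3 q6 -1.56
tool-y heading 87.94
```

```bash
python3 -c "
from asc import *
s={'image':cv2.imread('pics/w_t.png')};asc(s,250,222,85,88)
"
```

```text
u0 250 v0 222
222 %%############################################################*##########*####**#####
223 %%##################################################*##################***####**#####
224 %%####################################################**#*##*#*########***####***####
225 %%##################################################**#******#*#*#####****####***####
226 %%############################################*##*#**************######**#####**#####
227 %###########################################*######**#***********#####****####***####
228 %##########################################*##*##****************#####***####***#####
229 %############################################*******#********#**#####****####***####*
230 %########################################**#*********************######**#####**####*
231 %#######################################**************************##*****#####**###*+
232 %#################################*##**#*************************###***#*######*###*+
233 %#######*####*####**#*###*##**##**#******************************###***#######**###*+
234 %#
[... 6133 characters left out ...]
##############################################%%%%#*####%%############
303 ##################################################%#########%%%%%#**###%%############
304 #################################################%%%%%%####%%%%%%#**###%##**#########
305 ###############%%%%%%%%%%%%%%%%%########%#########%%%%%%%##%%%%%%#***##%##**#########
306 ######%##%%%%%%%%%%%%%%%%%%%%%%%%%%%%%%%%%%########%%%%%%%%%%%%%%#****#%##***########
307 ###%%%%%%%%%%%%%%%%%%%%%%%%%%%%%%%%%%%%%%%%#%##%%%%%%%%%%%%%%%%%%#****#%##***########
308 %%%%%%%%%%%%%%%%%%%%%%%%%%%%%%%%%%%%%%%%%%%%%%%%%%%%%%%%%%%%%%%%%#****#%##***########
309 %%%%%%%%%%%%%%%%%%%%%%%%%%%%%%%%%%%%%%%%%%%%%%%%%%%%%%%%%%%%%%%%##****####***########
```

```bash
python3 -c "
from wf import *
s=cam('side');t=cam('top')
rimS=[(254.2,200),(254.6,204),(326.5,200),(325.5,195),(257,213.5)];rimT=[(256.4,274.5),(256.5,277),(257,279.5),(257.6,281.5)];H=[(270.5,203.5),(308,207)]
A=np.radians(24.8+72*np.arange(5))
def res(v,w=1):
    x,y,z=v;D=[];Hc=np.c_[x+.038*np.cos(A),y+.038*np.sin(A)]
    for p in H:
        q=onz(s,*p,z)[:2];D+=list(Hc[np.argmin(np.hypot(*(Hc-q).T))]-q)
    for c,L in((s,rimS),(t,rimT)):
        D+=[np.hypot(*(onz(c,*p,z)[:2]-[x,y]))-.07 for p in L]
    return np.array(D)*1000
r=least_squares(res,[.535,.085,.132]);print(r.x.round(4),r.fun.round(1))
for z in(.1285,.1325,.1365):
  print(z,[round(float(-np.sqrt(.07**2-(q[0]-.535)**2)+q[1]),4) for q in [onz(t,*p,z) for p in rimT]])
"
```

```text
[0.5359 0.09   0.1301] [ 0.9 -0.1 -0.4  0.5  1.  -0.4  1.1  1.8  1.5 -0.3  0.3  0.4  0.4]
0.1285 [0.0898, 0.0902, 0.0903, 0.0903]
0.1325 [0.0893, 0.0898, 0.0899, 0.0898]
0.1365 [0.0888, 0.0893, 0.0894, 0.0894]
```

>>> send_rows(translation=[[-0.03,-0.2,0.4],[0,0,0.5],[0,0,0.4],[0,0,0],[0,0,0]], rotation=[[0,0,0],[0,0,0],[0,0,0],[0,0,0],[0,0,0]], grip=[15,15,15,15,15])

```text
time: 23.0
eef_pos: [0.5375, 0.0779, 0.0682]
tcp_rot: [0.019, 1.0, 0.0, 0.0]
contact_force: [0.1, -0.1, -2.8]
opening: 0.327
```

```bash
python3 -c "
from asc import *
need([.5361,.079,.066],87.8)
s=cam('side','v_s.png');t=cam('top','v_t.png')
print(proj(s,[.5366-.07,.083,.09]),proj(t,[.5366,.153,.09]))
asc(s,252,188,86,58);asc(t,255,260,40,32)
"
```

```text
t 23.0 pos [0.5375 0.0779 0.0682] F [ 0.1 -0.1 -2.8] open 28.0 q6 -1.58
tool-y heading 87.79
shift(units) [0.048 0.035 0.073]
turn(5deg) [ 0.     0.003 -0.002]
[259.03067332 227.09871029] [262.73268796 269.93903875]
u0 252 v0 188
188 *******#######################%%%@@@@@@@@@@%%#####%%%%%%%%%###*+==---=================
189 *******#######################%%@@@%%@@@@@@%%%###%%%%#####%%##**+==---======--========
190 #*****########################%%@@@%%@@@@@@%%%####%%##***##%%###*+==--================
191 ******#########################%@@@%@@@@@@@%%%####%%#*****#%%%##**+==--===============
192 #*****#########################%%%%@@@@@@@@%%%####%%####**##%%%##**+=---==============
193 #*****#########################%%%@@%@@@@@@@%%%####%%%%#####%%%%##**+==-==============
194 ###*############################%%%%@@@@%@@%%%%####%%%%%####%%%%###*++================
195 *##**###################*####**###%%%@%@%%%%%%%%####%%%%%###%%%%%###*+================
196 #*###################**#****++==+*%%%%%%%%%@@%%%#####%%%%#*#%%%%%%###*+===============
197 ***###############**#****++=----=*%%%@%%%%%%%%%
[... 5161 characters left out ...]
----------=+#%%%%%%%%%%%%
277 %%%%%%%%#*=---------------=+#%%%%%%%%%%%
278 %%%%%%%%##+=---------------=+#%%%%%%%%%%
279 %%%%%%%###*=============--===*#%%%%%%%%%
280 ###########*************+++++*##%%%%%%%%
281 #################################%%%####
282 ########################################
283 ########################################
284 ########################################
285 ########################################
286 ########################################
287 ########################################
288 ########################################
289 ########################################
290 ########################################
291 ########################################
```

```bash
cat >> wf.py <<'E'
def joint(s,t,H,rimS,rimT,z0,ang=24.8):
    A=np.radians(ang+72*np.arange(5))
    def res(v):
        x,y,z=v;D=[];Hc=np.c_[x+.038*np.cos(A),y+.038*np.sin(A)]
        for p in H:
            q=onz(s,*p,z)[:2];D+=list(Hc[np.argmin(np.hypot(*(Hc-q).T))]-q)
        for c,L in((s,rimS),(t,rimT)):
            D+=[np.hypot(*(onz(c,*p,z)[:2]-[x,y]))-.07 for p in L]
        return np.array(D)*1000
    r=least_squares(res,[.5365,.083,z0]);return r.x.round(4),r.fun.round(1)
E
python3 -c "
from wf import *
s=cam('side');t=cam('top')
print(joint(s,t,[(274.2,220),(310.3,223.5)],[(258,220),(258,217),(328.3,217),(327.6,212.5),(260.8,231)],[(264.5,275.5),(264.5,277),(265.2,278.5)],.093))
print(proj(s,[.5363,.0827,.05]))
need()"
```

```text
(array([0.5367, 0.0795, 0.0944]), array([-0.1, -0.1, -0.4,  0.1, -0.1,  0.4,  0.6,  1.2,  1.9,  0.2,  0.6,
       -0.2]))
[293.12007991 232.31186209]
t 23.2 pos [0.5378 0.078  0.0688] F [-0.1 -0.2 -3.7] open 28.0 q6 -1.58
tool-y heading 87.8
```

>>> send_rows(translation=[[0.02,0.09,0.4],[0,0,0.4],[0,0,0.15],[0,0,0.1],[0,0,0]], rotation=[[0,0,0],[0,0,0],[0,0,0],[0,0,0],[0,0,0]], grip=[15,15,15,15,15])

```text
time: 23.82
eef_pos: [0.5367, 0.0806, 0.0364]
tcp_rot: [0.019, 1.0, 0.0, -0.0]
contact_force: [0.1, 0.2, -2.5]
opening: 0.331
```

>>> send_rows(translation=[[0,0,0.08],[0,0,0]], rotation=[[0,0,0],[0,0,0]], grip=[15,15])

```text
time: 24.08
eef_pos: [0.5368, 0.0806, 0.0343]
tcp_rot: [0.019, 1.0, -0.0, 0.0]
contact_force: [1.0, -1.0, -2.6]
opening: 0.327
```

>>> send_rows(translation=[[0,0,0.1],[0,0,0]], rotation=[[0,0,0],[0,0,0]], grip=[15,15])

```text
time: 24.32
eef_pos: [0.5365, 0.0806, 0.0309]
tcp_rot: [0.019, 1.0, 0.0, -0.0]
contact_force: [-0.9, -0.6, -3.3]
opening: 0.328
```

>>> send_rows(translation=[[0,0,0.1],[0,0,0]], rotation=[[0,0,0],[0,0,0]], grip=[15,15])

```text
time: 24.58
eef_pos: [0.5364, 0.0807, 0.0278]
tcp_rot: [0.019, 1.0, 0.0, -0.0]
contact_force: [-0.0, -0.6, -2.5]
opening: 0.325
```

>>> send_rows(translation=[[0,0,0.1],[0,0,0.1],[0,0,0]], rotation=[[0,0,0],[0,0,0],[0,0,0]], grip=[15,15,15])

```text
time: 24.95
eef_pos: [0.5364, 0.0806, 0.0217]
tcp_rot: [0.019, 1.0, -0.0, -0.0]
contact_force: [0.5, 0.5, -2.9]
opening: 0.324
```

>>> send_rows(translation=[[0,0,0.07],[0,0,0]], rotation=[[0,0,0],[0,0,0]], grip=[15,15])

```text
time: 25.2
eef_pos: [0.5366, 0.0807, 0.02]
tcp_rot: [0.019, 1.0, 0.0, -0.0]
contact_force: [-0.7, 0.8, -3.2]
opening: 0.324
```

>>> send_rows(translation=[[0,0,0.05],[0,0,0]], rotation=[[0,0,0],[0,0,0]], grip=[15,15])

```text
time: 25.45
eef_pos: [0.5367, 0.0807, 0.0185]
tcp_rot: [0.019, 1.0, 0.0, -0.0]
contact_force: [1.0, 0.2, -2.3]
opening: 0.325
```

>>> send_rows(translation=[[0,0,0.05],[0,0,0]], rotation=[[0,0,0],[0,0,0]], grip=[15,15])

```text
time: 25.7
eef_pos: [0.5366, 0.0806, 0.017]
tcp_rot: [0.019, 1.0, -0.0, -0.0]
contact_force: [-0.7, 0.2, -2.6]
opening: 0.331
```

>>> send_rows(translation=[[0,0,0.04],[0,0,0]], rotation=[[0,0,0],[0,0,0]], grip=[15,15])

```text
time: 25.95
eef_pos: [0.5367, 0.0806, 0.0158]
tcp_rot: [0.019, 1.0, 0.0, -0.0]
contact_force: [0.1, -0.1, -2.6]
opening: 0.327
```

>>> send_rows(translation=[[0,0,0.04],[0,0,0]], rotation=[[0,0,0],[0,0,0]], grip=[15,15])

```text
time: 26.2
eef_pos: [0.5366, 0.0806, 0.0146]
tcp_rot: [0.019, 1.0, 0.0, -0.0]
contact_force: [-0.5, 0.2, -2.3]
opening: 0.328
```

>>> send_rows(translation=[[0,0,0.05],[0,0,0]], rotation=[[0,0,0],[0,0,0]], grip=[15,15])

```text
time: 26.45
eef_pos: [0.5366, 0.0807, 0.013]
tcp_rot: [0.019, 1.0, 0.0, -0.0]
contact_force: [-0.5, -0.1, -3.4]
opening: 0.329
```

>>> send_rows(translation=[[0,0,0.05],[0,0,0]], rotation=[[0,0,0],[0,0,0]], grip=[15,15])

```text
time: 26.7
eef_pos: [0.5366, 0.0806, 0.0116]
tcp_rot: [0.019, 1.0, -0.0, -0.0]
contact_force: [-0.1, 0.1, -1.5]
opening: 0.327
```

>>> send_rows(translation=[[0,0,0.04],[0,0,0]], rotation=[[0,0,0],[0,0,0]], grip=[15,15])

```text
time: 26.95
eef_pos: [0.5367, 0.0806, 0.0104]
tcp_rot: [0.019, 1.0, -0.0, -0.0]
contact_force: [-0.1, -0.1, -2.7]
opening: 0.324
```

>>> send_rows(translation=[[0,0,0.03],[0,0,0]], rotation=[[0,0,0],[0,0,0]], grip=[15,15])

```text
time: 27.2
eef_pos: [0.5367, 0.0806, 0.0095]
tcp_rot: [0.019, 1.0, -0.0, -0.0]
contact_force: [-0.5, -0.4, -2.6]
opening: 0.33
```

>>> send_rows(translation=[[0,0,0.03],[0,0,0]], rotation=[[0,0,0],[0,0,0]], grip=[15,15])

```text
time: 27.45
eef_pos: [0.5367, 0.0806, 0.0086]
tcp_rot: [0.019, 1.0, 0.0, -0.0]
contact_force: [0.5, 0.4, -2.8]
opening: 0.326
```

```bash
python3 -c "
from asc import *
need()
s=cam('side','x_s.png');t=cam('top','x_t.png')
print(proj(s,[.5366-.07,.083,.034]))
asc(s,252,212,86,60);asc(t,255,268,34,16)
"
```

```text
t 27.45 pos [0.5367 0.0806 0.0086] F [ 0.5  0.4 -2.8] open 27.8 q6 -1.57
tool-y heading 87.79
[261.45068525 246.39650104]
u0 252 v0 212
212 %%%%%%%%%%%%%%%%%%%%%%%%%%%%%%%%%@@%@@@@@@@%%####%%%#*****#####%%%@%%@@@%%%%%%%%###**+
213 %%%%%%%%%%%%%%%%%%%%%%%%%%%%%%%%@%%@@@@@@@@%%%###%%%##*****#####%%@@@@%%%%%%%%%%%###**
214 %%%%%%%%%%%%%%%%%%%%%%%%%%%%%%%%%@@%%%@@@@@%%####%%%####***#####%%@%@%%@@%%%%%%%%###**
215 %%%%%%%%%%%%%%%%%%%%%%%%%%%%%%%%%%%%@@@@@@@%%%####%%#####*#######%%%@@%%@@%%%%%%%%####
216 %%%%%%%%%%%%%%%%@%%%%%%%%%%%###**#%%@@@@@@@%%%%###%%%###****##**##%%%%@%@@@%%%%%%%%%##
217 %%%%%%%%%%%%%%%%%%%%%%%%%##****+**#%@@@@%@@%%%%####%%%%#*+=+*****##%%%@@%@@%%@%%%%%%##
218 %%%%%%%%%%%%%%%%%%%%%%%##**++++++*#%@@@@%@@%%%%###%%%%%#+=--===++*##%%@@%%%%%%%%%%%%%#
219 %%%%%%%%%%%%%%%%%%%%%##**++++++++*#%@%%@%%%%%%%%###%%%%#+=-:---==+*#%%%@%%@@%%%%%%%%%%
220 %%%%%%%%%%%%%%%%%%%%#**++++++++++*#@@%%%%%%%%%%%####%%%#*=:::::--=+*#%%%%@%%%%%%%%%%%%
221 %%%%%%%%%%%%%%%%%%##**+++++++====+#%@%@%%%%%%%%%####%%%#*=-::::::-=+*#%%%@@%@%%%%%%%%%
222 %%%%%%%%%%%%%%%%##******+++===---=*%%@@@@%@@%%%%%#
[... 4433 characters left out ...]
*##%%%%%%%%%%%%%%%%%%%%%%%%%%%%%%%%%%%%%%%%%%%%%%%%%%%%%%%%###
u0 255 v0 268
268 ###%%%%%%%%%%%%%%%%%%%%###########
269 ###%%%%%%%%%%%%%%%%%%%%###########
270 ##%%%%%%%%%%%%%%%%%%%%%%##########
271 ##%%%%%%%%%%%%%%%%%%%%%%%#########
272 ##%%%%%%%%%%%%%%%%%%%%%%%%%#######
273 ##%%%%%%%%%%%%%%%%%%%%%%%%%%######
274 #%%%%%%%%%%%%%%%%%%%%%%%%%%%%%%#%#
275 #%%%%%%%%%%%%%%%%%%%%%%%%%%%%%%%%%
276 #%%%%%%%%%%%%%%%%%%%%%%%%%%%%%%%%%
277 #%%%%%%%%%%%%###%#%%%%%%%%%%%%%%%%
278 #%%#####################%%%%%%%%%%
279 #%%#######################%%%#%%%%
280 %%%%#######################%#%%%#%
281 %%%%######################%%####%%
282 %%%%#####################%###%%#%%
283 %%%%#######################%%%%#%%
```

```bash
python3 -c "
from h import *
s=cam('side')
for z in(.030,.034,.038,.042,.046,.05):
  print(z,[proj(s,[.5366+.038*np.cos(a),.083+.038*np.sin(a),z]).round(1) for a in np.radians([168.8,240.8,312.8])])
"
```

```text
0.03 [array([275.6, 241.1]), array([290.4, 252.1]), array([309.7, 244.6])]
0.034 [array([275.5, 239.8]), array([290.3, 250.8]), array([309.7, 243.3])]
0.038 [array([275.4, 238.5]), array([290.3, 249.4]), array([309.6, 241.9])]
0.042 [array([275.2, 237.2]), array([290.2, 248.1]), array([309.6, 240.6])]
0.046 [array([275.1, 235.8]), array([290.1, 246.8]), array([309.6, 239.3])]
0.05 [array([275. , 234.5]), array([290. , 245.4]), array([309.6, 237.9])]
```

>>> send_rows(translation=[[0,0,0.03],[0,0,0]], rotation=[[0,0,0],[0,0,0]], grip=[15,15])

```text
time: 27.85
eef_pos: [0.5369, 0.0806, 0.0079]
tcp_rot: [0.019, 1.0, 0.0, 0.0]
contact_force: [0.4, 0.6, -2.0]
opening: 0.324
```

>>> send_rows(translation=[[0,0,0.02],[0,0,0]], rotation=[[0,0,0],[0,0,0]], grip=[15,15])

```text
time: 28.1
eef_pos: [0.5369, 0.0807, 0.0079]
tcp_rot: [0.019, 1.0, -0.0, -0.0]
contact_force: [-2.9, 1.3, 2.7]
opening: 0.33
```

>>> send_rows(translation=[[0,0,0],[0,0,0],[0,0,0],[0,0,0],[0,0,-0.3]], rotation=[[0,0,0],[0,0,0],[0,0,0],[0,0,0],[0,0,0]], grip=[45,45,45,45,45])

```text
time: 28.72
eef_pos: [0.536, 0.0807, 0.0158]
tcp_rot: [0.019, 1.0, 0.0, -0.001]
contact_force: [0.4, -0.6, -0.4]
opening: 0.528
```

>>> send_rows(translation=[[0,0,-0.7],[0,0,-1],[0,0,-1],[0,0,-1],[0,0,-1]], rotation=[[0,0,0],[0,0,0],[0,0,0],[0,0,0],[0,0,0]], grip=[45,45,45,45,45])

```text
time: 29.35
eef_pos: [0.5368, 0.0807, 0.159]
tcp_rot: [0.019, 1.0, -0.0, 0.0]
contact_force: [0.2, 0.2, 0.1]
opening: 0.528
```

```bash
python3 -c "
from h import *
need()
s=cam('side','r_s.png');t=cam('top','r_t.png')
A=cv2.resize(s['image'][110:300,180:390],None,fx=1.9,fy=1.9);B=cv2.resize(t['image'][150:340,150:360],None,fx=1.9,fy=1.9)
cv2.imwrite('pics/final.png',np.hstack([A,B]))
"
```

```text
t 29.35 pos [0.5368 0.0807 0.159 ] F [0.2 0.2 0.1] open 45.1 q6 -1.57
tool-y heading 87.8
```

```bash
cat > lid.py <<'E'
from h import *
yaw=np.radians(8.0);yb=np.array([-np.sin(yaw),np.cos(yaw),0]);xb=np.array([np.cos(yaw),np.sin(yaw),0])
hinge=np.array([.5366,.083,0])+.1*yb+[0,0,.07]
def tip(th,rho=.17,off=None):
    u=-yb*np.cos(th)+np.array([0,0,np.sin(th)]);n=yb*np.sin(th)+np.array([0,0,np.cos(th)])
    if off is None: off=.0055+.012*np.sin(th)
    return hinge+rho*u+off*n
E
python3 - <<'E'
from lid import *
t=cam('top')
for th in(1.7,1.8,1.9,1.95):
    print(th,[proj(t,tip(th,.208,.0055)+k*xb).round(0) for k in(.1,-.1)],tip(th,.208,.0055).round(3))
print(hinge)
need([*(hinge+.09*yb)[:2],.30],98)
# path as shifts in (tool-y, tool-z units) relative to hinge; tool y=yb, z down; reported z = true-.035
for d in(90,80,70,60,50,40,30,20,10,5,0):
    p=tip(np.radians(d));print(d,'y',round(float((p-hinge)@yb)/.03,2),'z_rep',round(p[2]-.035,4))
E
```

```text
1.7 [array([199., 201.]), array([211., 337.])] [0.518 0.214 0.276]
1.8 [array([186., 203.]), array([197., 338.])] [0.515 0.234 0.271]
1.9 [array([174., 206.]), array([184., 340.])] [0.513 0.254 0.265]
1.95 [array([169., 207.]), array([179., 341.])] [0.511 0.263 0.261]
[0.52268269 0.18202681 0.07      ]
t 29.5 pos [0.5383 0.0806 0.1598] F [-0.4 -0.2  0.8] open 44.9 q6 -1.57
tool-y heading 87.8
shift(units) [ 1.157  6.31  -4.678]
turn(5deg) [-0.005  0.061 -2.041]
90 y 0.58 z_rep 0.205
80 y -0.42 z_rep 0.2054
70 y -1.41 z_rep 0.2005
60 y -2.37 z_rep 0.1902
50 y -3.27 z_rep 0.1747
40 y -4.06 z_rep 0.1544
30 y -4.72 z_rep 0.13
20 y -5.22 z_rep 0.1022
10 y -5.54 z_rep 0.072
5 y -5.63 z_rep 0.0563
0 y -5.67 z_rep 0.0405
```

>>> send_rows(translation=[[0,0,-1],[0,0,-1],[0,0,-1],[0,0,-1],[0,0,-1]], rotation=[[0,0,-0.5],[0,0,-0.5],[0,0,-0.5],[0,0,-0.54],[0,0,0]], grip=[0,0,0,0,0], squeeze=30)

```text
time: 30.12
eef_pos: [0.5361, 0.0806, 0.3062]
tcp_rot: [-0.07, 0.998, 0.0, -0.002]
contact_force: [-0.3, 0.1, 0.4]
opening: -0.002
```

>>> send_rows(translation=[[0,1,0],[0,1,0],[0,1,0],[0,1,0],[0,1,0]], rotation=[[0,0,0],[0,0,0],[0,0,0],[0,0,0],[0,0,0]], grip=[0,0,0,0,0])

```text
time: 30.75
eef_pos: [0.5151, 0.23, 0.3052]
tcp_rot: [-0.07, 0.998, -0.0, -0.001]
contact_force: [0.1, 0.2, -0.0]
opening: 0.001
```

>>> send_rows(translation=[[0,1,0],[0,1,0],[0,0.1,0],[0,0,0],[0,0,0]], rotation=[[0,0,0],[0,0,0],[0,0,0],[0,0,0],[0,0,0]], grip=[0,0,0,0,0])

```text
time: 31.38
eef_pos: [0.5073, 0.2906, 0.3068]
tcp_rot: [-0.069, 0.998, -0.0, -0.0]
contact_force: [-0.1, -0.3, 0.7]
opening: -0.001
```

```bash
python3 -c "
from lid import *
need([*(hinge+.107*yb)[:2],.205],98)"
```

```text
t 31.375 pos [0.5073 0.2906 0.3068] F [-0.1 -0.3  0.7] open -0.1 q6 -1.36
tool-y heading 97.93
shift(units) [-0.006 -0.088  3.393]
turn(5deg) [-0.006 -0.008 -0.014]
```

>>> send_rows(translation=[[0,0,0.9],[0,0,0.9],[0,0,0.9],[0,0,0.7],[0,0,0]], rotation=[[0,0,0],[0,0,0],[0,0,0],[0,0,0],[0,0,0]], grip=[0,0,0,0,0])

```text
time: 32.0
eef_pos: [0.5061, 0.2902, 0.203]
tcp_rot: [-0.069, 0.998, -0.001, -0.002]
contact_force: [0.5, -0.2, -0.8]
opening: -0.002
```

>>> send_rows(translation=[[0,-0.4,0],[0,-0.4,0],[0,-0.4,0],[0,-0.4,0],[0,-0.4,0]], rotation=[[0,0,0],[0,0,0],[0,0,0],[0,0,0],[0,0,0]], grip=[0,0,0,0,0])

```text
time: 32.62
eef_pos: [0.5158, 0.2314, 0.2057]
tcp_rot: [-0.07, 0.998, 0.0, 0.0]
contact_force: [-0.6, 2.7, 1.1]
opening: 0.004
```

>>> send_rows(translation=[[0,-0.4,0],[0,-0.4,0],[0,-0.4,0],[0,-0.45,0],[0,-0.45,0]], rotation=[[0,0,0],[0,0,0],[0,0,0],[0,0,0],[0,0,0]], grip=[0,0,0,0,0])

```text
time: 33.25
eef_pos: [0.5239, 0.1688, 0.2045]
tcp_rot: [-0.07, 0.998, 0.0, -0.001]
contact_force: [-0.4, 2.5, -1.0]
opening: -0.003
```

>>> send_rows(translation=[[0,-0.5,0.08],[0,-0.5,0.08],[0,-0.5,0.17],[0,-0.46,0.17],[0,-0.45,0.26]], rotation=[[0,0,0],[0,0,0],[0,0,0],[0,0,0],[0,0,0]], grip=[0,0,0,0,0])

```text
time: 33.88
eef_pos: [0.5346, 0.097, 0.1823]
tcp_rot: [-0.07, 0.998, -0.0, 0.0]
contact_force: [-0.4, 1.2, 0.7]
opening: -0.002
```

```bash
python3 -c "
from lid import *
need()
st=ctrl.get_state();p=st['eef_pos']-hinge;print('y',p@yb/.03,'x',p@xb)
s=cam('side','l_s.png');t=cam('top','l_t.png')"
```

```text
t 33.875 pos [0.5346 0.097  0.1823] F [-0.4  1.2  0.7] open -0.2 q6 -1.72
tool-y heading 98.0
y -2.861892424914118 x -2.9155088808414942e-05
```

>>> send_rows(translation=[[0,-0.4,0.28],[0,-0.4,0.3],[0,-0.4,0.35],[0,-0.35,0.4],[0,-0.3,0.42]], rotation=[[0,0,0],[0,0,0],[0,0,0],[0,0,0],[0,0,0]], grip=[0,0,0,0,0])

```text
time: 34.6
eef_pos: [0.5422, 0.0423, 0.129]
tcp_rot: [-0.07, 0.998, -0.0, 0.0]
contact_force: [0.5, 0.1, 1.8]
opening: 0.004
```

>>> send_rows(translation=[[0,-0.28,0.45],[0,-0.22,0.48],[0,-0.2,0.5],[0,-0.12,0.5],[0,-0.1,0.4]], rotation=[[0,0,0],[0,0,0],[0,0,0],[0,0,0],[0,0,0]], grip=[0,0,0,0,0])

```text
time: 35.22
eef_pos: [0.5454, 0.0159, 0.0587]
tcp_rot: [-0.07, 0.998, 0.0, -0.001]
contact_force: [-1.3, 0.3, 0.4]
opening: 0.002
```

```bash
python3 -c "
from lid import *
need()
st=ctrl.get_state();p=st['eef_pos']-hinge;print('y',p@yb/.03,'x',p@xb)"
```

```text
t 35.225 pos [0.5454 0.0159 0.0587] F [-1.3  0.3  0.4] open 0.1 q6 -1.87
tool-y heading 98.0
y -5.590555941944501 x -0.0006109364872551905
```

>>> send_rows(translation=[[0,-0.05,0.2],[0,0,0.1],[0,0,0.1],[0,0,0]], rotation=[[0,0,0],[0,0,0],[0,0,0],[0,0,0]], grip=[0,0,0,0])

```text
time: 35.72
eef_pos: [0.5462, 0.0145, 0.0481]
tcp_rot: [-0.07, 0.998, -0.0, 0.0]
contact_force: [0.8, -0.3, -0.6]
opening: -0.001
```

>>> send_rows(translation=[[0,0,0.07],[0,0,0]], rotation=[[0,0,0],[0,0,0]], grip=[0,0])

```text
time: 35.98
eef_pos: [0.5462, 0.0144, 0.046]
tcp_rot: [-0.07, 0.998, -0.0, 0.0]
contact_force: [-0.3, -0.6, 0.3]
opening: 0.001
```

```bash
python3 -c "
from lid import *
need()
s=cam('side','p_s.png');t=cam('top','p_t.png')
print([proj(s,tip(0,.208,.0055)+k*xb).round(0) for k in(.1,-.1)],[proj(t,tip(0,.208,.0055)+k*xb).round(0) for k in(.1,-.1)])
A=cv2.resize(s['image'][110:300,180:390],None,fx=1.9,fy=1.9);B=cv2.resize(t['image'][150:340,180:390],None,fx=1.9,fy=1.9)
cv2.imwrite('pics/close.png',np.hstack([A,B]))"
```

```text
t 35.975 pos [0.5462 0.0144 0.046 ] F [-0.3 -0.6  0.3] open 0.1 q6 -1.87
tool-y heading 98.0
[array([363., 239.]), array([271., 278.])] [array([352., 212.]), array([366., 318.])]
```

View pics/close.png

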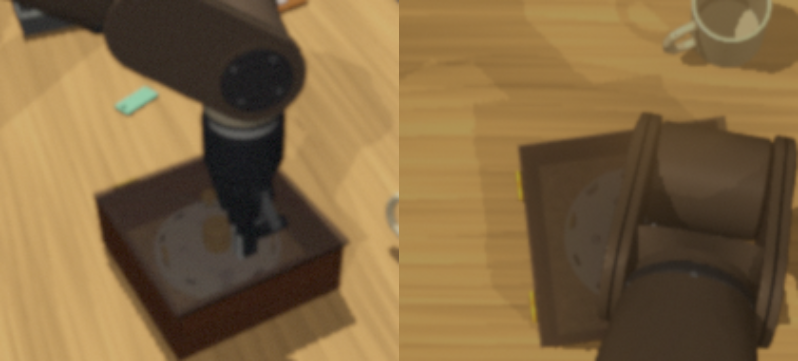

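>>> send_rows(translation=[[0,0,0.07],[0,0,0]], rotation=[[0,0,0],[0,0,0]], grip=[0,0])

```text
time: 36.33
eef_pos: [0.546, 0.0144, 0.0437]
tcp_rot: [-0.07, 0.998, 0.0, -0.0]
contact_force: [-0.2, -0.5, 0.5]
opening: -0.003
```

>>> send_rows(translation=[[0,0,0.05],[0,0,0]], rotation=[[0,0,0],[0,0,0]], grip=[0,0])

```text
time: 36.58
eef_pos: [0.546, 0.0144, 0.0421]
tcp_rot: [-0.07, 0.998, 0.0, -0.0]
contact_force: [-0.8, 0.3, -0.1]
opening: 0.0
```

>>> send_rows(translation=[[0,0,0.04],[0,0,0]], rotation=[[0,0,0],[0,0,0]], grip=[0,0])

```text
time: 36.83
eef_pos: [0.546, 0.0144, 0.041]
tcp_rot: [-0.07, 0.998, 0.0, -0.0]
contact_force: [0.1, -0.6, -0.4]
opening: -0.002
```

>>> send_rows(translation=[[0,0,0.04],[0,0,0]], rotation=[[0,0,0],[0,0,0]], grip=[0,0])

```text
time: 37.08
eef_pos: [0.5462, 0.0144, 0.0402]
tcp_rot: [-0.07, 0.998, -0.0, 0.0]
contact_force: [-1.6, -0.6, 1.6]
opening: -0.0
```

>>> send_rows(translation=[[0,0,0.04],[0,0,0]], rotation=[[0,0,0],[0,0,0]], grip=[0,0])

```text
time: 37.33
eef_pos: [0.5462, 0.0144, 0.0401]
tcp_rot: [-0.07, 0.998, -0.0, -0.0]
contact_force: [-3.4, -0.3, 7.5]
opening: -0.0
```

>>> send_rows(translation=[[0,0,0.03],[0,0,0]], rotation=[[0,0,0],[0,0,0]], grip=[0,0])

```text
time: 37.58
eef_pos: [0.5462, 0.0144, 0.04]
tcp_rot: [-0.07, 0.998, -0.0, -0.001]
contact_force: [-6.2, 0.6, 11.4]
opening: -0.0
```

>>> send_rows(translation=[[0,0,-0.3],[0,0,-1],[0,0,-1],[0,0,-1],[0,0,-1]], rotation=[[0,0,0],[0,0,0],[0,0,0],[0,0,0],[0,0,0]], grip=[0,0,0,0,0])

```text
time: 38.2
eef_pos: [0.546, 0.0144, 0.1676]
tcp_rot: [-0.07, 0.998, 0.0, 0.0]
contact_force: [0.4, -0.3, -0.4]
opening: 0.002
```

>>> send_rows(translation=[[0,0,-1],[0,0,-1],[0,0,-1],[0,0,-0.5],[0,0,0]], rotation=[[0,0,0],[0,0,0],[0,0,0],[0,0,0],[0,0,0]], grip=[0,0,0,0,0])

```text
time: 38.83
eef_pos: [0.5466, 0.0143, 0.2727]
tcp_rot: [-0.07, 0.998, -0.0, 0.001]
contact_force: [0.3, -0.9, 0.7]
opening: 0.001
```

```bash
python3 -c "
from lid import *
from asc import asc
need()
s=cam('side','z_s.png');t=cam('top','z_t.png')
for th in(0,.03,.06):print(th,[proj(s,tip(th,.208,.0055)+k*xb).round(1) for k in(.1,0,-.1)],[proj(t,tip(th,.208,.0055)+k*xb).round(1) for k in(.1,-.1)])
asc(s,262,262,28,26);asc(s,345,228,34,26)
a=cv2.imread('pics/t0.png');d=cv2.absdiff(a,t['image']).max(2)
for n,(u,v) in dict(mug=(354,160),bell=(487,188),tag=(140,273),key=(395,367)).items():print(n,d[v-22:v+22,u-22:u+22].mean().round(1),(d[v-22:v+22,u-22:u+22]>40).sum())
"
```

```text
t 38.825 pos [0.5466 0.0143 0.2727] F [ 0.3 -0.9  0.7] open 0.1 q6 -1.87
tool-y heading 97.99
0 [array([363.1, 239.4]), array([319.1, 258.1]), array([271.2, 278.4])] [array([352. , 212.3]), array([366.5, 318.5])]
0.03 [array([363.3, 237.1]), array([319. , 255.8]), array([270.9, 276.1])] [array([352.1, 211.5]), array([366.6, 318.4])]
0.06 [array([363.4, 234.8]), array([319. , 253.5]), array([270.6, 273.8])] [array([352. , 210.8]), array([366.7, 318.4])]
u0 262 v0 262
262 %%##########################
263 %%################*#########
264 %%##########################
265 %%%%########################
266 %%%%########################
267 @%%%%#######################
268 %%%%%%######################
269 @%%%%%######################
270 %%%%%%######################
271 %%%%%%%##################%%%
272 %@%@%%%%###############%%%%%
273 %@%%%%%%############%%%%%%%%
274 %%@%%%%%%%#########%%%%%%@%@
275 %%%%%%@%%%%######%%%%%%%%%%%
276 %%@%%%%%%%##%##%%%%%%%%%@%%%
277 %%%%%%%%%%%#%%%%%%%%@%%%%%%%
278 %%%%%@%%%%%%%%%%@%@%%%%%%%%%
279 %%%%%%%%%%%%%%%%%%%%%%%%%%%%
280 %%%%%%@@@%%%@%%%%%%%%%%%%%%%
28
[... 605 characters left out ...]
%%%%%%%##*++=========------
238 %%%%%%%%%%%%%%%##*++=========-----
239 %%%%%%%%%%%%%%%##**+========------
240 %%%%%%%%%%%%%%%%#**+=========-----
241 %%%%%%%%%%%%%%%#**+++========-----
242 %%%%%%%%%%%%%%%#*++==========-----
243 %%%%%%%%%%%%%%%*+=============----
244 %%%%%%%%%%@%%%#*+==============---
245 %%%%%%%%%%@%%%#*+==============---
246 %%%%%%%%%%%%%%#*+===============--
247 %%%%@%@@%%%%%%#*+================-
248 %%%%%%%%%%%%%%#*=================-
249 @%%%%%%%%%%%%%#+==================
250 %%%%%%%%%%%%%%#+==================
251 %%%%%%%%%@%%%%*+==================
252 %%%%%%%%%%%%%%*+============-=====
253 %%%%%%%%%%%%%#*+=============-====
mug 17.1 199
bell 16.3 0
tag 17.7 0
key 37.4 536
```

```bash
python3 -c "
from h import *
a=cv2.imread('pics/s0.png');b=cv2.imread('pics/z_s.png');at=cv2.imread('pics/t0.png');bt=cv2.imread('pics/z_t.png')
for n,A,B,(u,v),r in(('key_s',a,b,(237,344),18),('mug_s',a,b,(412,236),28),('mug_t',at,bt,(354,155),24),('key_t',at,bt,(395,367),18)):
  T=A[v-r:v+r,u-r:u+r];m=cv2.matchTemplate(B[v-r-15:v+r+15,u-r-15:u+r+15],T,cv2.TM_CCOEFF_NORMED);_,x,_,l=cv2.minMaxLoc(m);print(n,round(x,3),l[0]-15,l[1]-15)
"
```

```text
key_s 0.998 0 0
mug_s 0.997 0 0
mug_t 0.616 0 0
key_t 0.356 0 0
```

Bystanders unmoved (0 px shift), the lid is shut and the gripper is clear, so I'm handing in.

```bash
python3 -c "
from h import *
print(ticket.sign_off())"
```

```text
the job is handed in; nothing more can be done
None
```

The wheel is home on its turntable, I let go of it, and the lid is shut. I handed the job in at about 39 s with the gripper clear of everything. The hand-in gave no verdict.

**Wheel:** I took it by two knob flats and measured the studs at 24.8° and the holes at 30.0°. Turned to match, it went down over spindle and studs with no contact until the expected home height. There it touched with about 3 N, or roughly 6 N after taking off its weight. In the side picture just before that touch, the holes were within about 1 px of where they should be with the wheel home. I did not measure the wheel again after letting go; the lid closing over it agrees that it is home.

**Lid:** I pushed it over from behind and pressed it down to a firm stop, at most 11 N. The stop was within 1 mm of the shut height, and both front corners then sat within about 1–2 px of the shut prediction.

**Bystanders:** The side picture showed no shift for mug and key. In the top picture the bell and tag areas were unchanged, and the mug and key matched poorly (0.62 and 0.36), probably from the arm or its shadow.

**What went wrong:**
- **First grasp:** it closed above the knob. The fingertips were really about 35 mm higher than the reported TCP, which I confirmed by touching the counter with closed fingers.
- **Counter press:** in that test I sent several steps without checking between them, and the fingertips pressed the counter with about 66 N in total (61 N straight down). That is below the 120 N wrist limit. It is above the 40 N limit stated for the arm and gripper body, and I can't tell whether the fingers count under it.

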